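# Set the support blade in the press guides

## Task

Take the wider of the two aluminium blades out of the wooden stand and slide it, narrowed end down, into the two vertical guides under the head of the hand press until it sits on the depth stop hidden between them. The stop may have been left at any height, so feel for it: guide the blade all the way down in the gripper without dropping or ramming it, then let go and come away. Leave the narrower blade in its slot and the other things on the bench where they are.

Things in the scene. Friction and masses are not known exactly. Their poses are not given: they have to be found in the camera images.
- wide_blade: Wide aluminium blade: flat upright plate 110 mm wide (its x), 6 mm thick (y), 130 mm high (z), 0.2 to 0.3 kg. The lowest 12 mm are narrowed to 94 mm as a lead. Origin: centre of the bottom edge, z up to the plain top edge. Starts upright, x as the stand's, in either slot of the stand; may go into the guides either face round.
- blade_corner (a point): Good place to grip the wide blade, across its 6 mm faces: near its top right corner as seen from the robot, 12 mm in from the side edge, 15 mm below the top (blade x -43, y 0, z 115 mm). Grip with the tool leaning some 40 degrees in the blade's plane, gripper body out to the right (-x of blade), fingers pointing down and left (+x), as the press head needs it.
- narrow_blade: Narrower blade, 76 mm wide (x), 6 mm thick, 130 mm high, same material; origin at the centre of the bottom edge. It stands in the stand's other slot and is to stay there.
- stand: Fixed plywood stand 150 x 150 mm; origin at the centre of its underside on the bench. Its x points to the robot's left, within 18 degrees. Two upright slots run along its x at y = -45 and +45 mm, each 9 mm wide and 120 mm long, floor 12 mm and top 48 mm above the bench, so a blade stands 94 mm out of it.
- press: Fixed grey hand press. Origin on the bench midway between its two guide posts; x runs to the robot's left (within 15 degrees), from the outer (right) post to the column-side post, z up. Base plate 12 mm thick, x -100 to 190, y -60 to 60 mm; column at x 100 to 165, y -38 to 38 mm. Low cover plates at y +-18 mm, up to z 67 mm, close the sides between the posts.
- guide_mouth (a point): Midway between the two guides at the level of their tops, 95 mm above the bench; axes as the press. The guides are upright steel channels facing each other at x -57 and 57 mm. Grooves 9 mm wide in y, bottoms at x +-57.5 mm, cheeks from x +-45 mm; flared to about 13 mm in y at the top. A blade slides freely in them.
- stop_middle (a point): Press x 0, y 0, 34 mm above the bench: the middle of the depth stop's range, NOT its setting. The stop is a bar between the guides, hidden by the covers; its top may be anywhere from 18 to 50 mm above the bench and is not measured. Its pad is sprung: carries the blade, gives only past 5 N, up to 3 mm at 29 N. The seated blade's top is 148 to 180 mm above the bench.
- head_under (a point): Underside of the press head over the guides, 255 mm above the bench (press x 10, y 0 mm). The head reaches out from the column to press x -35 mm, y -35 to 35 mm, and carries ram and lever on top; it leaves no room for an upright gripper above the blade, but a blade held just above the guide tops passes under it.
- cup_stack: Stack of white plastic egg cup inserts, 68 mm across, 87 mm high; origin at the centre of the underside. To be left alone.
- tray_corner: Yellow plastic tray corner, 110 x 110 mm, walls 40 mm high; origin at the centre of the underside. To be left alone.
- punch_die: Round stepped steel punch die, 70 mm across, 60 mm high; origin at the centre of the underside. To be left alone.
- gauge_block: Aluminium gauge block 75 x 35 x 30 mm; origin at the centre of the underside. To be left alone.
Not all that is in view belongs to the job. What is shaped like the narrow_blade but turquoise is not meant. Leave any red look-alike of the wide_blade alone.

How it is judged:
By the outcome, as a careful person would: the job done as asked, in the order asked, and still so for the second after the job is handed in, with the robot touching nothing.
It also fails if it takes over 48 s, if anything falls off the work surface, if the arm or the gripper's body presses on something with over 40 N, if the wrist force passes 120 N, or if a joint passes its speed limit or range.

## Robot

A 6-joint arm with a two-finger parallel gripper is mounted at the origin on the work surface. World frame = base frame: x ahead of the robot, y to its left, z up, the work surface at z = 0. Lengths are in m, angles in rad, forces in N, time in s.
With the tool pointing down it reaches from about 0.35 to 0.85 m from the base axis. Payload 8.1 kg.
Tool frame: the origin (TCP) lies between the finger pads; the fingertips stand 11 mm ahead of it and the grasp point (between the pads) lies 8 mm behind it; z points along the fingers, x is the direction in which the jaws open and shut, and the axes are right-handed (so a half turn about z gives the same grasp; the last joint's range is limited). The gripper opens to 93 mm and grips with 3 to 60 N. Pads are 15 mm wide; open, the fingers measure 128 mm over their backs; the gripper's body (75 mm by 188 mm) begins 65 mm behind the grasp point.
Start: joints at [-1.252, 0.13, 1.488, -0, 1.523, -0.085], TCP at [0.236, -0.552, 0.23] pointing down, gripper open.
Joint ranges: [-2.96, 2.96], [-0.89, 2.26], [0.02, 2.5], [-1.34, 4.48], [0, 2.73], [-2.66, 2.66]. Speed limits (rad/s): [2.39, 2.39, 2.79, 3.14, 3.14, 3.14].

## Interface

Orientations are given as a 3x3 rotation matrix whose columns are the frame's x, y, z axes.
In Python, from workcell import sensors, optics, workorder gives the robot as it stands. The module is installed in compiled form; this text tells all that it offers.
- The arm moves only by the tool play_rows, never from a script. Its argument "plan" is a list of rows, each a list of 3 entries, a list of its own where there are three numbers: the shift along the tool's x, y, z in m, then the turn, a rotation vector about the tool's x, y, z in rad, then the finger opening in m, from 0 to 0.093. A call has 1 to 12 rows; each row shifts and turns the pose as measured when the row begins, along the tool's axes as they then stand; what a row does not reach is not made up. A row lasts 1/12 s, in which the tool goes at most 41.7 mm and 7.16 degrees, less where a joint would pass 70% of its speed; a pose out of reach is approached as far as the arm can. A call with a gripper value outside its range is refused whole. The fingers move at their own pace and stop on an object; "newtons" is the grip in N (left out, the last holds). Time passes only in rows, so rows that do not move let the fingers close. It gives the time, the measured TCP pose, the force and the opening at its end, in the units of the state.
- sensors.read_state(): the state, without advancing time (a new reading comes with each control period).
- optics.snapshot(name): name is "scene" or "top" or "wrist"; returns the picture (384x512x3 uint8, red, green, blue); there is no depth.
- optics.camera_params(name): a dict with "fx", "fy", "cx", "cy" (pixels), "camera_from_world" (4x4, takes a point from world to camera coordinates); the wrist camera has in their place "hand_eye" (4x4, takes a point from camera to tool coordinates, whose origin is the TCP and whose axes are the tool frame's). Camera axes: x right, y up, looking along -z (the intrinsics and any distortion apply to the point x, -y, -z); pixel columns grow to the right and rows downward; lengths in m; the calibration is good to about 2 mm. A picture is of the moment at which its call begins: read the wrist's pose just before it. camera_params takes no time and is no camera call.
- workorder.job_done(): hands the job in, once; it reports no verdict.
Trained networks look in the newest picture that a camera, given by its name, has taken for a name from the list of things; names that differ only in an ending like _2 or _b are one class to them, and where a whole thing is asked for, a point or a joint stands for the part that bears it (a point fixed in the world has none). Each returns a list of dicts, best first, with "confidence" (0 to 1); they miss things now and then, are a little off and sometimes report something else, mostly with a low value. They report only what shows in the picture. A call takes as long as a camera call. They do not tell look-alikes from the thing itself.
- optics.outline_of(camera, name): "pixels" (384x512 bool, what is visible of it) and "bbox" ([left, top, right, bottom] in pixels, round what is visible of it).
- optics.place_of(camera, name): "xy" ([column, row] in pixels: a listed point, or the origin of a listed thing).
The state is a dict: "clock": time; "joint_positions": joint angles; "joint_velocities": joint speeds; "joint_efforts": joint torques, N m; "position": TCP position; "tool_rot": TCP orientation; "force": force on the tool from outside, world axes, zero at the start; "wrist_torque": the same for the moment, N m; "opening": opening from 0.0 (shut) to 1.0 (fully open).
Only numpy, scipy, OpenCV 4.12 (cv2) and the standard library are available. Lean on these libraries where they do the work, as an engineer would, in place of code of your own. Each camera call takes 0.05 s, during which the arm holds its last target.

## Working session

There is one attempt and no reset: what is moved stays moved. The work goes in short steps, Python scripts to look and compute and a tool call to move; the robot and the scene stay as the last step left them, time stands still between calls to the robot, and variables do not carry over. Pictures are saved under pics/ and viewed, and the job is handed in when it is done.

Besides the shell and the picture viewer there is one more tool, called after "Emit:" in YAML: its name, and indented under it one key for each argument. play_rows: Moves the arm, as the interface text tells. Its arguments: {"type":"object","properties":{"plan":{"type":"array"},"newtons":{"type":"number"}},"required":["plan"]}

```bash
mkdir -p pics; cat > h.py <<'E'
import numpy as np, cv2
from workcell import sensors, optics, workorder
def snap(n,f):
    im=optics.snapshot(n); cv2.imwrite('pics/'+f,cv2.cvtColor(im,cv2.COLOR_RGB2BGR)); return im
E
python3 - <<'E'
from h import *
for n in ["scene","top","wrist"]:
    snap(n,n+'0.png'); p=optics.camera_params(n); print(n,{k:np.round(v,4).tolist() if not isinstance(v,str) else v for k,v in p.items()})
s=sensors.read_state(); print(s)
E
```

```text
scene {'fx': 418.6247, 'fy': 418.6247, 'cx': 259.4555, 'cy': 191.9423, 'camera_from_world': [[0.3168, 0.9484, 0.0092, -0.1362], [-0.7918, 0.2592, 0.553, 0.3951], [0.5221, -0.1825, 0.8331, -1.4555], [0.0, 0.0, 0.0, 1.0]]}
top {'fx': 349.8788, 'fy': 349.8788, 'cx': 258.5911, 'cy': 193.9995, 'camera_from_world': [[0.0011, -1.0, 0.0026, -0.044], [0.9949, 0.0014, 0.101, -0.5952], [-0.101, 0.0024, 0.9949, -1.0749], [0.0, 0.0, 0.0, 1.0]]}
wrist {'fx': 266.4377, 'fy': 266.4377, 'cx': 254.2561, 'cy': 187.4602, 'hand_eye': [[1.0, 0.0003, 0.001, -0.0006], [0.0006, -0.9668, -0.2555, -0.0717], [0.0009, 0.2555, -0.9668, -0.1552], [0.0, 0.0, 0.0, 1.0]]}
{'clock': 0.15, 'joint_positions': array([-1.25240206e+00,  1.31004200e-01,  1.48903622e+00, -3.95459891e-05,
        1.52299286e+00, -8.54227833e-02]), 'joint_velocities': array([-0.00219797, -0.00330268, -0.00374494, -0.00046545, -0.00053189,
        0.0005769 ]), 'joint_efforts': array([ 2.66543822e-03, -5.60473788e+01, -4.92335558e+01,  7.70313595e-02,
        3.05381301e-02, -1.28731981e-04]), 'position': array([ 0.23561929, -0.55133629,  0.22881465]), 'tool_rot': array([[ 3.92932643e-01, -9.19567126e-01, -4.88492538e-04],
       [-9.19566130e-01, -3.92932938e-01,  1.35585589e-03],
       [-1.43874531e-03, -8.35588452e-05, -9.99998962e-01]]), 'force': array([-0.46617964, -0.64252636,  0.27624559]), 'wrist_torque': array([-0.0024259 ,  0.01723859,  0.00446584]), 'opening': 1.0019493108546522}
```

View pics/scene0.png

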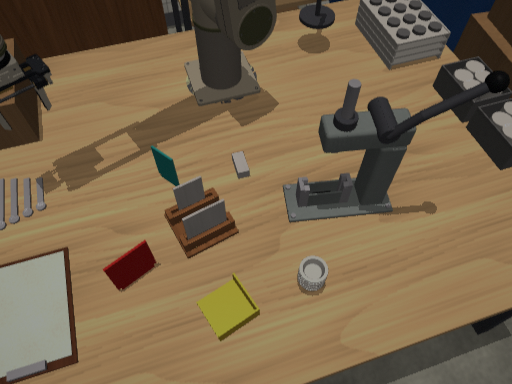

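View pics/top0.png

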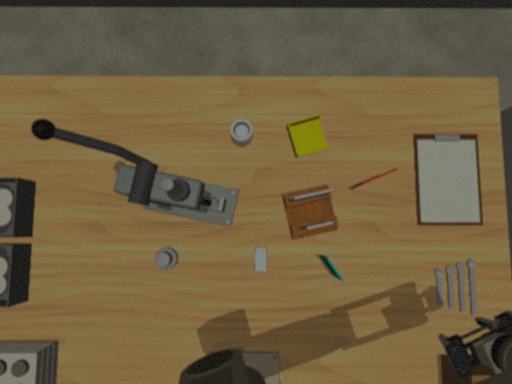

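```bash
python3 - <<'E'
from h import *
for c in ["scene","top"]:
    optics.snapshot(c)
    for n in ["wide_blade","blade_corner","narrow_blade","stand","press","guide_mouth","head_under"]:
        r=optics.place_of(c,n); print(c,n,[(np.round(d['xy'],1).tolist(),round(d['confidence'],2)) for d in r][:4])
        if n in("wide_blade","narrow_blade","stand","press"):
            o=optics.outline_of(c,n); print('   outl',[(np.round(d['bbox']).tolist(),int(d['pixels'].sum()),round(d['confidence'],2)) for d in o][:4])
            for i,d in enumerate(o[:3]): cv2.imwrite(f'pics/m_{c}_{n}_{i}.png',d['pixels'].astype(np.uint8)*255)
print(sensors.read_state()['clock'])
E
```

```text
scene wide_blade [([207.0, 236.3], 0.93), ([139.3, 278.1], 0.73), ([242.4, 166.6], 0.6)]
   outl [([103.0, 242.0, 156.0, 287.0], 1388, 0.67), ([183.0, 197.0, 225.0, 237.0], 885, 0.65)]
scene blade_corner [([186.1, 220.1], 0.88), ([107.8, 267.9], 0.81)]
scene narrow_blade [([166.3, 183.0], 0.72)]
   outl [([150.0, 144.0, 180.0, 185.0], 528, 0.84), ([175.0, 175.0, 204.0, 208.0], 674, 0.62), ([283.0, 70.0, 512.0, 219.0], 11143, 0.6)]
scene stand [([308.2, 284.1], 0.47)]
   outl [([166.0, 190.0, 237.0, 256.0], 1824, 0.9), ([235.0, 151.0, 251.0, 178.0], 341, 0.49)]
scene press [([321.0, 200.9], 0.9)]
   outl [([284.0, 69.0, 512.0, 222.0], 10708, 0.68)]
scene guide_mouth [([323.8, 176.7], 0.93)]
scene head_under [([337.6, 140.0], 0.95)]
top wide_blade [([306.9, 197.5], 0.76), ([368.9, 182.1], 0.5)]
   outl [([292.0, 188.0, 330.0, 200.0], 179, 0.44)]
top blade_corner [([328.6, 188.5], 0.68), ([392.2, 169.8], 0.44)]
top narrow_blade [([312.1, 224.3], 0.62), ([325.9, 262.6], 0.61)]
   outl [([303.0, 219.0, 331.0, 228.0], 80, 0.59), ([320.0, 253.0, 344.0, 282.0], 214, 0.52)]
top stand [([311.1, 214.2], 0.96)]
   outl [([285.0, 184.0, 339.0, 239.0], 2052, 0.59)]
top press [([326.6, 190.5], 0.6), ([312.3, 215.2], 0.34)]
   outl [([33.0, 121.0, 235.0, 224.0], 6214, 0.62)]
top guide_mouth [([201.6, 197.9], 0.82)]
top head_under [([183.4, 196.8], 0.71), ([199.4, 198.8], 0.21)]
1.35
```

```bash
cat >> h.py <<'E'
def ray(c,px):
    p=optics.camera_params(c); T=np.array(p['camera_from_world']); R=T[:3,:3]; o=-R.T@T[:3,3]
    d=R.T@np.array([(px[0]-p['cx'])/p['fx'],-(px[1]-p['cy'])/p['fy'],-1.]); return o,d
def atz(c,px,z):
    o,d=ray(c,px); return o+d*(z-o[2])/d[2]
def proj(c,X,T=None):
    p=optics.camera_params(c); T=np.array(p['camera_from_world']) if T is None else T
    X=np.atleast_2d(X); q=X@T[:3,:3].T+T[:3,3]
    return np.c_[p['cx']+p['fx']*q[:,0]/-q[:,2],p['cy']-p['fy']*q[:,1]/-q[:,2]]
E
python3 - <<'E'
from h import *
a=cv2.imread('pics/scene0.png'); b=cv2.imread('pics/top0.png')
cv2.imwrite('pics/c1.png',cv2.resize(a[140:260,150:260],None,fx=5,fy=5,interpolation=cv2.INTER_CUBIC))
cv2.imwrite('pics/c2.png',cv2.resize(b[150:250,105:345],None,fx=3.3,fy=3.3,interpolation=cv2.INTER_CUBIC))
cv2.imwrite('pics/c3.png',cv2.resize(a[70:225,275:420],None,fx=3.8,fy=3.8,interpolation=cv2.INTER_CUBIC))
print('wide',atz('scene',(207,236.3),.012),atz('top',(306.9,197.5),.012))
print('corner',atz('scene',(186.1,220.1),.127),atz('top',(328.6,188.5),.127))
print('stand',atz('top',(311.1,214.2),0))
print('press',atz('scene',(321,200.9),0))
print('mouth',atz('scene',(323.8,176.7),.095),atz('top',(201.6,197.9),.095))
print('head',atz('scene',(337.6,140),.255),atz('top',(183.4,196.8),.255))
E
```

```text
wide [ 0.58966178 -0.19897984  0.012     ] [ 0.58599939 -0.19835194  0.012     ]
corner [ 0.59378627 -0.23996252  0.127     ] [ 0.60163937 -0.24511067  0.127     ]
stand [ 0.53299531 -0.21291217  0.        ]
press [0.57492171 0.13444937 0.        ]
mouth [0.55882029 0.13580553 0.095     ] [0.57678249 0.12597823 0.095     ]
head [0.57130118 0.14132627 0.255     ] [0.56509144 0.14591152 0.255     ]
```

View pics/c1.png

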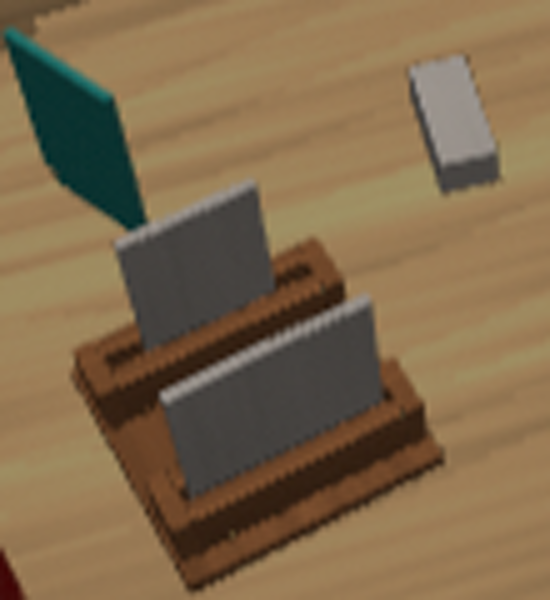

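View pics/c2.png

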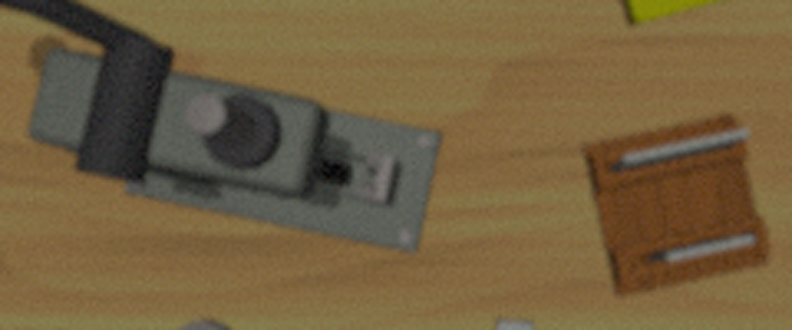

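View pics/c3.png

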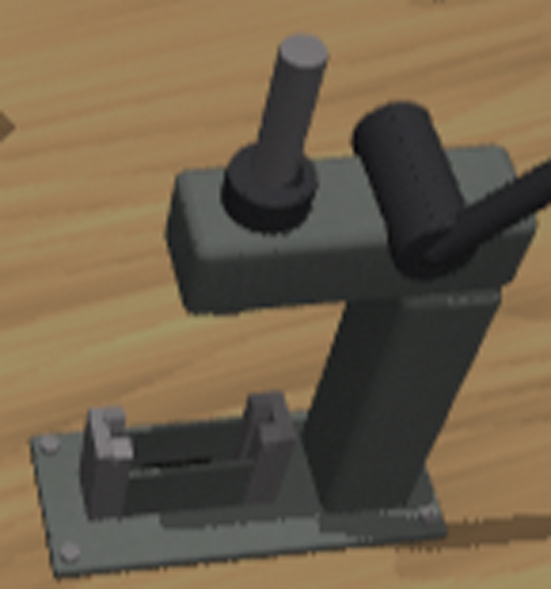

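Candidates: the grey blade in the far slot (scene 205,218; about 110 mm wide, filling the slot), the grey narrow blade in the near slot (189,192), a red look-alike (130,265) and a turquoise one (165,165). The grey one in the far slot is the wide_blade, because it fills nearly the whole slot. The crop confirms this.

Next I'll estimate the axes more exactly and plan the first move.

```bash
cat >> h.py <<'E'
from scipy.spatial.transform import Rotation as Ro, Slerp
def Rlean(yaw,lean=40.):
    l=np.radians(lean); bx=np.array([np.cos(yaw),np.sin(yaw),0]); up=np.array([0,0,1.]); by=np.cross(up,bx)
    z=np.sin(l)*bx-np.cos(l)*up; x=-by; return np.c_[x,np.cross(z,x),z]
def rows(P,R,n,op,P0=None,R0=None):
    s=sensors.read_state(); P0=s['position'] if P0 is None else P0; R0=s['tool_rot'] if R0 is None else R0
    rv=(Ro.from_matrix(R0).inv()*Ro.from_matrix(R)).as_rotvec(); 
    out=[]
    for i in range(n):
        Ri=R0@Ro.from_rotvec(rv*i/n).as_matrix()
        out.append([np.round(Ri.T@(P-P0)/n,4).tolist(),np.round(rv/n,4).tolist(),op])
    print('dist',np.linalg.norm(P-P0),'ang',np.degrees(np.linalg.norm(rv)),'n',n); print(out)
E
python3 - <<'E'
from h import *
# top clicks c2 (px/3.3 + offset): blade top edge ends, stand corners
f=lambda x,y:(105+(x+.5)/3.3-.5,150+(y+.5)/3.3-.5)
for nm,(u,v),z in [('bl L',(613,161),.142),('bl R',(748,133),.142),('st TL',(586,147),.048),('st BR',(767,262),.048),('pr TR',(441,131),.012),('pr BR',(416,250),.012),('post',(375,178),.095)]:
    print(nm,atz('top',f(u,v),z))
g=lambda x,y:(150+(x+.5)/5-.5,140+(y+.5)/5-.5)
for nm,(u,v),z in [('bl L',(163,397),.142),('bl R',(371,298),.142),('bot L',(192,493),.048),('bot R',(381,400),.048)]:
    print(nm,atz('scene',g(u,v),z))
yaw=np.radians(102); C=np.array([.597,-.2415,.127]); R=Rlean(yaw); P=C+R[:,2]*(.008-.13)
print(P); rows(P,R,12,0.05)
E
```

```text
bl L [ 0.57135908 -0.13321351  0.142     ]
bl R [ 0.59572356 -0.24970078  0.142     ]
st TL [ 0.59290565 -0.11670283  0.048     ]
st BR [ 0.48534019 -0.28492665  0.048     ]
pr TR [0.61201067 0.02194314 0.012     ]
pr BR [0.49652346 0.04523191 0.012     ]
post [0.55991992 0.07625396 0.095     ]
bl L [ 0.59706859 -0.24793807  0.142     ]
bl R [ 0.57437824 -0.14048142  0.142     ]
bot L [ 0.59918174 -0.24733069  0.048     ]
bot R [ 0.57694511 -0.14183687  0.048     ]
[ 0.61330445 -0.31820642  0.22045742]
dist 0.4440405865750898 ang 86.93202400697143 n 12
[[[-0.0055, -0.0366, 0.0008], [0.0486, -0.0399, -0.1097], 0.05], [[-0.0014, -0.0369, 0.0027], [0.0486, -0.0399, -0.1097], 0.05], [[0.0027, -0.0366, 0.0045], [0.0486, -0.0399, -0.1097], 0.05], [[0.0069, -0.0358, 0.006], [0.0486, -0.0399, -0.1097], 0.05], [[0.0111, -0.0345, 0.0074], [0.0486, -0.0399, -0.1097], 0.05], [[0.0151, -0.0327, 0.0085], [0.0486, -0.0399, -0.1097], 0.05], [[0.0189, -0.0304, 0.0093], [0.0486, -0.0399, -0.1097], 0.05], [[0.0225, -0.0277, 0.0099], [0.0486, -0.0399, -0.1097], 0.05], [[0.0257, -0.0245, 0.0102], [0.0486, -0.0399, -0.1097], 0.05], [[0.0287, -0.021, 0.0102], [0.0486, -0.0399, -0.1097], 0.05], [[0.0312, -0.0173, 0.01], [0.0486, -0.0399, -0.1097], 0.05], [[0.0332, -0.0133, 0.0094], [0.0486, -0.0399, -0.1097], 0.05]]
```

Emit:
play_rows:
  plan:
    - [[-0.004,-0.025,-0.002],[0.033,-0.027,-0.074],0.06]
    - [[-0.002,-0.025,0.0],[0.033,-0.027,-0.074],0.06]
    - [[0.0,-0.025,0.001],[0.033,-0.027,-0.074],0.06]
    - [[0.002,-0.025,0.003],[0.033,-0.027,-0.074],0.06]
    - [[0.004,-0.024,0.004],[0.033,-0.027,-0.074],0.06]
    - [[0.006,-0.024,0.005],[0.033,-0.027,-0.074],0.06]
    - [[0.008,-0.023,0.005],[0.033,-0.027,-0.074],0.06]
    - [[0.01,-0.022,0.006],[0.033,-0.027,-0.074],0.06]
    - [[0.012,-0.021,0.006],[0.033,-0.027,-0.074],0.06]

```text
clock: 2.1
position: [0.431, -0.4314, 0.2322]
tool_rot: [[0.895, -0.443, 0.053], [-0.429, -0.823, 0.373], [-0.122, -0.356, -0.926]]
force: [-0.6, -0.8, -0.7]
opening: 0.648
```

```bash
python3 - <<'E'
from h import *
print(sensors.read_state()['joint_positions'])
yaw=np.radians(102); C=np.array([.597,-.2415,.127]); R=Rlean(yaw); P=C+R[:,2]*(.008-.13)
print(P); rows(P,R,10,0.06)
E
```

```text
[-1.0167604   0.41621324  1.19524901  0.25178756  1.82496904 -0.51943656]
[ 0.61330445 -0.31820642  0.22045742]
dist 0.214898682250517 ang 41.4983460111132 n 10
[[[0.0116, -0.017, 0.0063], [0.0278, -0.0233, -0.0627], 0.06], [[0.0128, -0.016, 0.0064], [0.0278, -0.0233, -0.0627], 0.06], [[0.0139, -0.015, 0.0066], [0.0278, -0.0233, -0.0627], 0.06], [[0.015, -0.0139, 0.0066], [0.0278, -0.0233, -0.0627], 0.06], [[0.016, -0.0128, 0.0066], [0.0278, -0.0233, -0.0627], 0.06], [[0.0169, -0.0116, 0.0066], [0.0278, -0.0233, -0.0627], 0.06], [[0.0177, -0.0103, 0.0065], [0.0278, -0.0233, -0.0627], 0.06], [[0.0185, -0.009, 0.0064], [0.0278, -0.0233, -0.0627], 0.06], [[0.0191, -0.0076, 0.0061], [0.0278, -0.0233, -0.0627], 0.06], [[0.0197, -0.0062, 0.0059], [0.0278, -0.0233, -0.0627], 0.06]]
```

Emit:
play_rows:
  plan:
    - [[0.0116,-0.017,0.0063],[0.028,-0.023,-0.063],0.06]
    - [[0.0128,-0.016,0.0064],[0.028,-0.023,-0.063],0.06]
    - [[0.014,-0.015,0.0066],[0.028,-0.023,-0.063],0.06]
    - [[0.015,-0.014,0.0066],[0.028,-0.023,-0.063],0.06]
    - [[0.016,-0.013,0.0066],[0.028,-0.023,-0.063],0.06]
    - [[0.017,-0.0116,0.0066],[0.028,-0.023,-0.063],0.06]
    - [[0.0177,-0.0103,0.0065],[0.028,-0.023,-0.063],0.06]
    - [[0.0185,-0.009,0.0064],[0.028,-0.023,-0.063],0.06]
    - [[0.019,-0.0076,0.006],[0.028,-0.023,-0.063],0.06]
    - [[0.0197,-0.006,0.006],[0.028,-0.023,-0.063],0.06]
    - [[0,0,0],[0,0,0],0.06]

```text
clock: 3.02
position: [0.6221, -0.3063, 0.2161]
tool_rot: [[0.969, 0.195, -0.151], [0.246, -0.727, 0.641], [0.015, -0.658, -0.753]]
force: [-0.7, -0.1, -2.1]
opening: 0.646
```

```bash
cat >> h.py <<'E'
def wristT(s):
    H=np.array(optics.camera_params('wrist')['hand_eye']); T=np.eye(4); T[:3,:3]=s['tool_rot']; T[:3,3]=s['position']; return np.linalg.inv(T@H)
def rayw(s,px):
    p=optics.camera_params('wrist'); T=wristT(s); R=T[:3,:3]; o=-R.T@T[:3,3]
    d=R.T@np.array([(px[0]-p['cx'])/p['fx'],-(px[1]-p['cy'])/p['fy'],-1.]); return o,d
def atzw(s,px,z):
    o,d=rayw(s,px); return o+d*(z-o[2])/d[2]
def bladept(c,yaw,pts): # c=bottom centre
    M=Ro.from_euler('z',yaw).as_matrix(); return c+np.atleast_2d(pts)@M.T
E
python3 - <<'E'
from h import *
s=sensors.read_state(); im=snap('wrist','w1.png')
print(s['joint_positions'],s['clock'],s['position'])
for n in ["wide_blade","blade_corner"]:
    print(n,[(np.round(d['xy'],1).tolist(),round(d['confidence'],2)) for d in optics.place_of('wrist',n)][:3])
yaw=np.radians(102); c=np.array([.5855,-.194,.012])
w=[[-.055,-.003,.13],[.055,-.003,.13],[.055,.003,.13],[-.055,.003,.13],[-.055,-.003,.036],[.055,-.003,.036]]
q=proj('wrist',bladept(c,yaw,w),wristT(s)); print(np.round(q,1))
im=cv2.cvtColor(im,cv2.COLOR_RGB2BGR); im=cv2.resize(im,None,fx=1.5,fy=1.5,interpolation=cv2.INTER_CUBIC)
for a in q: cv2.circle(im,tuple(np.round((a+.5)*1.5-.5).astype(int)),3,(0,0,255),1)
cv2.imwrite('pics/w1b.png',im)
E
```

```text
[-0.73312277  0.99429464  0.51489569  0.48154358  2.19751624 -0.81568683] 3.0167 [ 0.62209383 -0.30633288  0.21608867]
wide_blade [([246.3, 203.5], 0.86), ([242.3, 191.6], 0.59), ([190.3, 197.5], 0.23)]
blade_corner [([243.1, 189.9], 0.97)]
[[245.  193.8]
 [250.1 108.5]
 [245.  108.3]
 [238.9 193.6]
 [246.1 224.4]
 [250.  153.5]]
```

View pics/w1b.png

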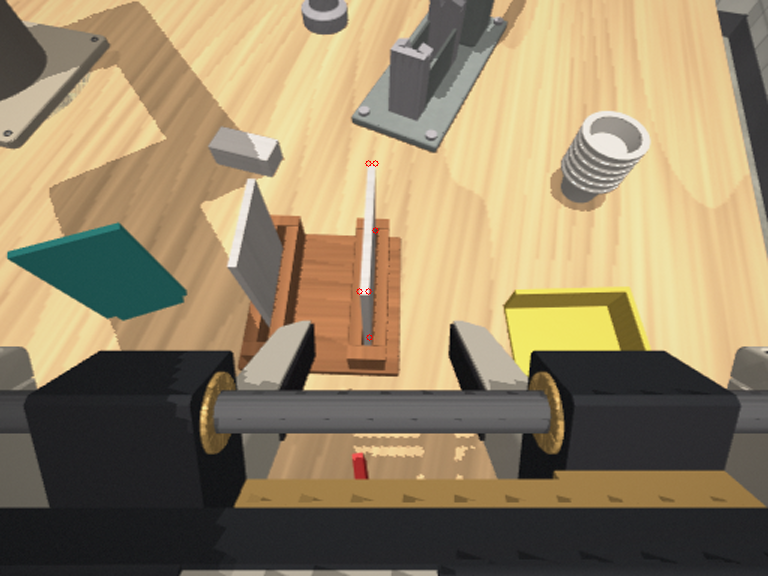

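```bash
python3 - <<'E'
import cv2
a=cv2.imread('pics/w1.png'); cv2.imwrite('pics/w1c.png',cv2.resize(a[100:255,150:275],None,fx=4.8,fy=4.8*0.8,interpolation=cv2.INTER_NEAREST) if 0 else cv2.resize(a[100:245,190:275],None,fx=4,fy=4,interpolation=cv2.INTER_NEAREST))
E
```

```text
(no output)
```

View pics/w1c.png

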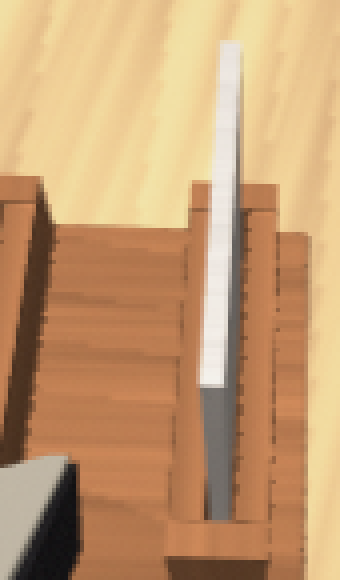

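```bash
python3 - <<'E'
from h import *
s=sensors.read_state()
n=(atzw(s,(239.7,196.6),.142)+atzw(s,(245.9,196.6),.142))/2; f=(atzw(s,(244.5,109.8),.142)+atzw(s,(249.8,109.8),.142))/2
print(n,f,np.linalg.norm(f-n)); d=f-n; yaw=np.arctan2(d[1],d[0]); print(np.degrees(yaw))
u=d/np.linalg.norm(d); C=n+.012*u; C[2]=.127
R=Rlean(yaw); print('C',C)
for b in (.05,0.): print(C+R[:,2]*(.008-b))
P=C+R[:,2]*.008
rows(C+R[:,2]*(.008-.05),R,4,.06)
E
```

```text
[ 0.59628914 -0.25339364  0.142     ] [ 0.57260032 -0.14405188  0.142     ] 0.11187842564207229
102.22417137469601
C [ 0.59374829 -0.24166572  0.127     ]
[ 0.59946458 -0.26805069  0.15917387]
[ 0.59265948 -0.23664002  0.12087164]
dist 0.0769825044677036 ang 1.9610618739060188 n 4
[[[-0.0026, 0.0012, 0.019], [-0.0034, 0.0016, 0.0077], 0.06], [[-0.0027, 0.0012, 0.019], [-0.0034, 0.0016, 0.0077], 0.06], [[-0.0027, 0.0012, 0.019], [-0.0034, 0.0016, 0.0077], 0.06], [[-0.0027, 0.0011, 0.019], [-0.0034, 0.0016, 0.0077], 0.06]]
```

Emit:
play_rows:
  plan:
    - [[-0.0026,0.0012,0.019],[-0.0034,0.0016,0.0077],0.05]
    - [[-0.0027,0.0012,0.019],[-0.0034,0.0016,0.0077],0.05]
    - [[-0.0027,0.0012,0.019],[-0.0034,0.0016,0.0077],0.05]
    - [[-0.0027,0.0011,0.019],[-0.0034,0.0016,0.0077],0.05]
    - [[0,0,0],[0,0,0],0.05]

```text
clock: 3.58
position: [0.5954, -0.2745, 0.1646]
tool_rot: [[0.98, 0.156, -0.121], [0.197, -0.76, 0.619], [0.004, -0.631, -0.776]]
force: [-0.0, 0.4, -1.5]
opening: 0.536
```

```bash
python3 - <<'E'
from h import *
s=sensors.read_state(); im=snap('wrist','w2.png')
yaw=np.radians(102.2); R=Rlean(yaw); C=np.array([.5937,-.2417,.127])
rows(C+R[:,2]*(.008),R,5,.05)
cv2.imwrite('pics/w2c.png',cv2.resize(cv2.cvtColor(im,4)[100:340,150:350],None,fx=2.4,fy=2.4))
w=[[-.055,-.003,.13],[.055,-.003,.13],[.055,.003,.13],[-.055,.003,.13]]
c=C-Ro.from_euler('z',yaw).as_matrix()@np.array([-.043,0,.115])
print(proj('wrist',bladept(c,yaw,w),wristT(s)).round(1),c)
E
```

```text
dist 0.060619614073995166 ang 1.3549595166946518 n 5
[[[0.0008, -0.0003, 0.0121], [0.0036, -0.0028, -0.0015], 0.05], [[0.0008, -0.0002, 0.0121], [0.0036, -0.0028, -0.0015], 0.05], [[0.0009, -0.0002, 0.0121], [0.0036, -0.0028, -0.0015], 0.05], [[0.0009, -0.0002, 0.0121], [0.0036, -0.0028, -0.0015], 0.05], [[0.0009, -0.0001, 0.0121], [0.0036, -0.0028, -0.0015], 0.05]]
[[263.7 214.9]
 [260.2  99.5]
 [253.6  99.5]
 [255.6 215. ]] [ 0.58461303 -0.19967112  0.012     ]
```

View pics/w2c.png

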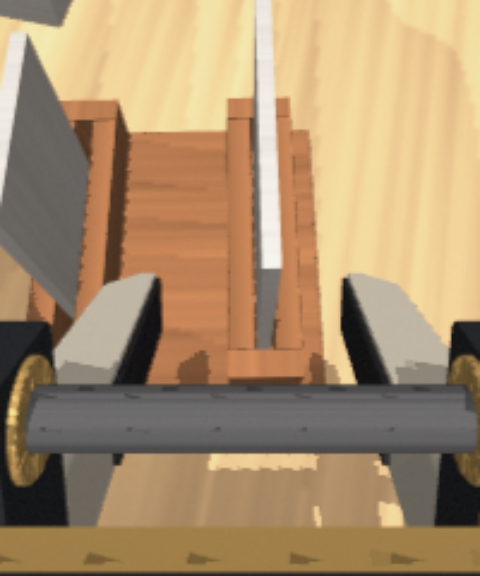

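```bash
python3 - <<'E'
import cv2
a=cv2.imread('pics/w2.png'); cv2.imwrite('pics/w2d.png',cv2.resize(a[85:225,235:285],None,fx=4,fy=4,interpolation=cv2.INTER_NEAREST))
E
```

```text
(no output)
```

View pics/w2d.png

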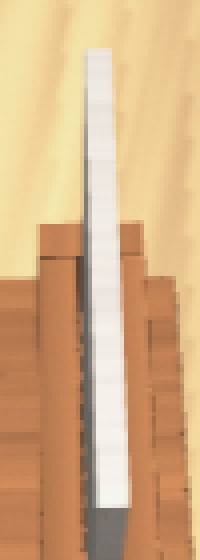

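```bash
python3 - <<'E'
from h import *
s=sensors.read_state()
for z in (.142,):
    n=(atzw(s,(258.,211.5),z)+atzw(s,(267.2,211.5),z))/2; f=(atzw(s,(256,96.5),z)+atzw(s,(262.5,96.5),z))/2
    d=f-n; yaw=np.arctan2(d[1],d[0]); print(n,f,np.linalg.norm(d),np.degrees(yaw))
u=d/np.linalg.norm(d); C=n+.012*u*np.linalg.norm(d)/.11; C[2]=.127; print(C)
C=(C*2+np.array([.5937,-.2417,.127]))/3;yaw=np.radians(102.2);R=Rlean(yaw)
print(C);rows(C+R[:,2]*(.008),R,5,.05)
E
```

```text
[ 0.59858509 -0.25102985  0.142     ] [ 0.57492815 -0.14151005  0.142     ] 0.11204568899821468 102.18896261259755
[ 0.59600433 -0.23908223  0.127     ]
[ 0.59523622 -0.23995482  0.127     ]
dist 0.061695766271482544 ang 1.3549595166946518 n 5
[[[0.0012, -0.0005, 0.0123], [0.0036, -0.0028, -0.0015], 0.05], [[0.0012, -0.0005, 0.0123], [0.0036, -0.0028, -0.0015], 0.05], [[0.0012, -0.0004, 0.0123], [0.0036, -0.0028, -0.0015], 0.05], [[0.0013, -0.0004, 0.0123], [0.0036, -0.0028, -0.0015], 0.05], [[0.0013, -0.0003, 0.0123], [0.0036, -0.0028, -0.0015], 0.05]]
```

Emit:
play_rows:
  plan:
    - [[0.0014,-0.0005,0.0123],[0.0036,-0.0028,-0.0015],0.05]
    - [[0.0014,-0.0005,0.0123],[0.0036,-0.0028,-0.0015],0.05]
    - [[0.0014,-0.0005,0.0123],[0.0036,-0.0028,-0.0015],0.05]
    - [[0.0013,-0.0004,0.0123],[0.0036,-0.0028,-0.0015],0.05]
    - [[0.0013,-0.0003,0.0123],[0.0036,-0.0028,-0.0015],0.05]
    - [[0,0,0],[0,0,0],0.05]

```text
clock: 4.13
position: [0.5964, -0.2398, 0.128]
tool_rot: [[0.979, 0.165, -0.124], [0.206, -0.756, 0.622], [0.009, -0.634, -0.774]]
force: [-0.3, 0.1, -0.4]
opening: 0.538
```

```bash
python3 - <<'E'
from h import *
s=sensors.read_state(); im=snap('wrist','w3.png')
yaw=np.radians(102.2); R=Rlean(yaw); C=np.array([.596,-.2391,.127])
print((C+R[:,2]*.008)); rows(C+R[:,2]*(.008),R,2,.05); print(s['force'])
cv2.imwrite('pics/w3c.png',cv2.resize(cv2.cvtColor(im,4)[60:300,150:350],None,fx=2.4,fy=2.4))
E
```

```text
[ 0.5949133  -0.23407383  0.12087164]
dist 0.010423901388414248 ang 0.9636489014536755 n 2
[[[-0.0002, 0.0, 0.0052], [0.0063, -0.0055, 0.0007], 0.05], [[-0.0002, 0.0, 0.0052], [0.0063, -0.0055, 0.0007], 0.05]]
[-0.31999019  0.14855566 -0.41007455]
```

View pics/w3c.png

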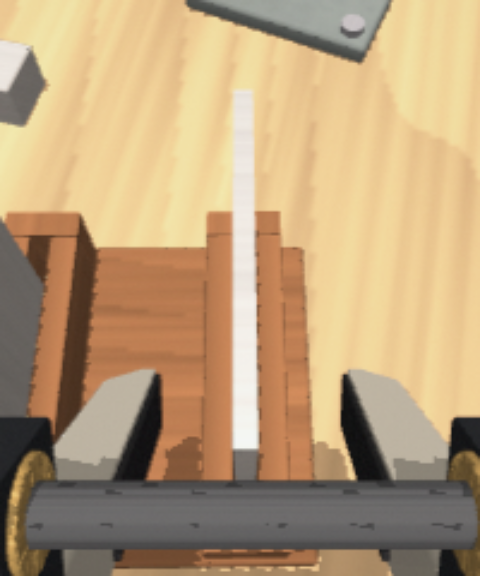

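Emit:
play_rows:
  plan:
    - [[-0.0007,0.0,0.0052],[0.0063,-0.0055,0.0007],0.05]
    - [[-0.0006,0.0,0.0052],[0.0063,-0.0055,0.0007],0.05]
    - [[0,0,0.001],[0,0,0],0.05]

```text
clock: 4.43
position: [0.5941, -0.2336, 0.1202]
tool_rot: [[0.977, 0.162, -0.136], [0.212, -0.749, 0.628], [-0.0, -0.643, -0.766]]
force: [-0.1, -0.5, 0.1]
opening: 0.537
```

```bash
python3 - <<'E'
from h import *
s=sensors.read_state(); im=snap('wrist','w4.png')
yaw=np.radians(102.2); R=Rlean(yaw); C=np.array([.596,-.2391,.127])
print((C+R[:,2]*.008)); rows(C+R[:,2]*(.008),R,1,.05); print(s['force'])
cv2.imwrite('pics/w4c.png',cv2.resize(cv2.cvtColor(im,4)[60:300,150:350],None,fx=2.4,fy=2.4))
E
```

```text
[ 0.5949133  -0.23407383  0.12087164]
dist 0.0010287731406746206 ang 0.03608158209383447 n 1
[[[0.0006, 0.0001, -0.0008], [0.0002, 0.0003, 0.0005], 0.05]]
[-0.11861549 -0.52901722  0.07682575]
```

View pics/w4c.png

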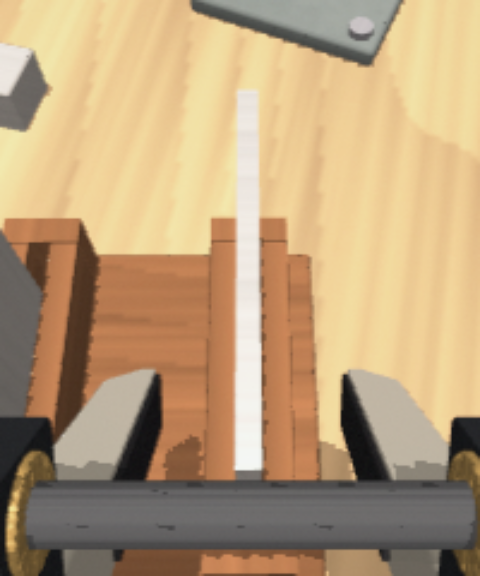

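Emit:
play_rows:
  plan:
    - [[0,0,0],[0,0,0],0.03]
    - [[0,0,0],[0,0,0],0.015]
    - [[0,0,0],[0,0,0],0.009]
    - [[0,0,0],[0,0,0],0.006]
    - [[0,0,0],[0,0,0],0.0]
    - [[0,0,0],[0,0,0],0.0]
    - [[0,0,0],[0,0,0],0.0]
  newtons: 10

```text
clock: 5.07
position: [0.5946, -0.2348, 0.1211]
tool_rot: [[0.977, 0.163, -0.134], [0.211, -0.75, 0.627], [0.001, -0.641, -0.767]]
force: [-0.3, 0.1, -0.1]
opening: 0.086
```

Emit:
play_rows:
  plan:
    - [[0,0,0],[0,0,0],0.0]
    - [[0,0,0],[0,0,0],0.0]
    - [[0,0,0],[0,0,0],0.0]
  newtons: 60

```text
clock: 5.32
position: [0.5946, -0.2349, 0.1212]
tool_rot: [[0.978, 0.163, -0.134], [0.211, -0.75, 0.627], [0.001, -0.641, -0.767]]
force: [-0.1, -0.4, 0.2]
opening: 0.06
```

```bash
python3 - <<'E'
from h import *
s=sensors.read_state(); im=snap('wrist','w5.png'); print({k:np.round(v,4) for k,v in s.items()})
print('up',s['tool_rot'].T@[0,0,1])
cv2.imwrite('pics/w5c.png',cv2.resize(cv2.cvtColor(im,4)[60:300,150:350],None,fx=2.4,fy=2.4))
E
```

```text
{'clock': np.float64(5.3167), 'joint_positions': array([-0.6897,  0.795 ,  0.9831,  0.4363,  1.9112, -0.8721]), 'joint_velocities': array([-0.    , -0.0004,  0.0021,  0.0012, -0.0003,  0.0009]), 'joint_efforts': array([-2.60000e-03, -8.10273e+01, -4.38316e+01,  2.74960e+00,
        3.51410e+00,  1.11000e-02]), 'position': array([ 0.5946, -0.2349,  0.1212]), 'tool_rot': array([[ 0.9775,  0.1627, -0.1342],
       [ 0.2109, -0.7498,  0.6271],
       [ 0.0014, -0.6413, -0.7673]]), 'force': array([-0.1372, -0.4081,  0.2467]), 'wrist_torque': array([-0.2924, -0.2038,  0.0105]), 'opening': np.float64(0.0603)}
up [ 0.00138799 -0.64130852 -0.76728187]
```

View pics/w5c.png

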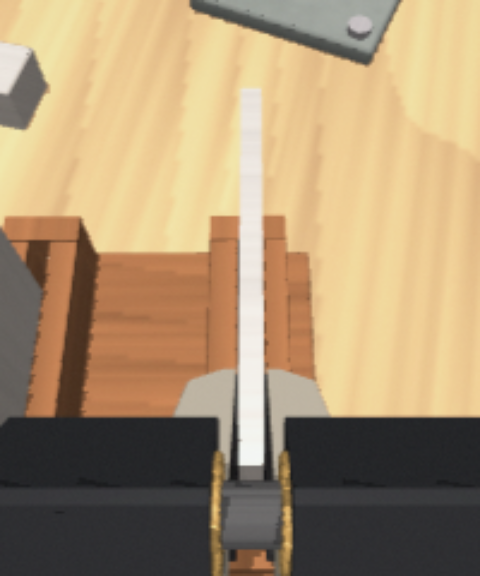

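Emit:
play_rows:
  plan:
    - [[0,-0.0026,-0.0031],[0,0,0],0.0]
    - [[0,-0.0051,-0.0061],[0,0,0],0.0]
    - [[0,-0.0051,-0.0061],[0,0,0],0.0]
    - [[0,-0.0051,-0.0061],[0,0,0],0.0]

```text
clock: 5.7
position: [0.5934, -0.2342, 0.1482]
tool_rot: [[0.978, 0.16, -0.137], [0.211, -0.749, 0.629], [-0.002, -0.643, -0.765]]
force: [0.2, 0.3, -2.0]
opening: 0.063
```

Emit:
play_rows:
  plan:
    - [[0,-0.0064,-0.0077],[0,0,0],0.0]
    - [[0,-0.0064,-0.0077],[0,0,0],0.0]
    - [[0,-0.0064,-0.0077],[0,0,0],0.0]
    - [[0,-0.0064,-0.0077],[0,0,0],0.0]
    - [[0,-0.0064,-0.0077],[0,0,0],0.0]
    - [[0,-0.0064,-0.0077],[0,0,0],0.0]
    - [[0,-0.0064,-0.0077],[0,0,0],0.0]
    - [[0,0,0],[0,0,0],0.0]

```text
clock: 6.37
position: [0.5948, -0.2354, 0.2313]
tool_rot: [[0.977, 0.164, -0.133], [0.211, -0.752, 0.625], [0.002, -0.639, -0.769]]
force: [0.6, -0.4, -1.4]
opening: 0.056
```

```bash
python3 - <<'E'
from h import *
s=sensors.read_state(); im=snap('wrist','w6.png'); snap('scene','s6.png'); print({k:np.round(v,4) for k,v in s.items()})
cv2.imwrite('pics/w6c.png',cv2.resize(cv2.cvtColor(im,4)[:300,100:400],None,fx=2,fy=2))
a=cv2.imread('pics/s6.png'); cv2.imwrite('pics/s6c.png',cv2.resize(a[60:300,100:420],None,fx=2.4,fy=2.4))
E
```

```text
{'clock': np.float64(6.3667), 'joint_positions': array([-0.6897,  0.7134,  0.8981,  0.4667,  2.0586, -0.7941]), 'joint_velocities': array([ 0.0005,  0.0031,  0.0064, -0.0054, -0.0139, -0.006 ]), 'joint_efforts': array([-7.07000e-02, -7.63112e+01, -4.33201e+01,  2.97750e+00,
        3.77480e+00,  1.68300e-01]), 'position': array([ 0.5948, -0.2354,  0.2313]), 'tool_rot': array([[ 0.9775,  0.1638, -0.133 ],
       [ 0.211 , -0.7516,  0.625 ],
       [ 0.0024, -0.639 , -0.7692]]), 'force': array([ 0.5992, -0.3546, -1.4438]), 'wrist_torque': array([-0.6183, -0.2729, -0.0224]), 'opening': np.float64(0.0559)}
```

View pics/w6c.png

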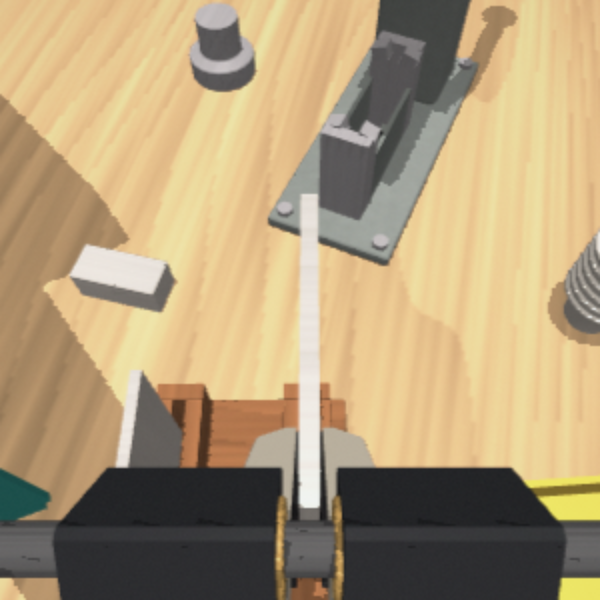

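View pics/s6c.png

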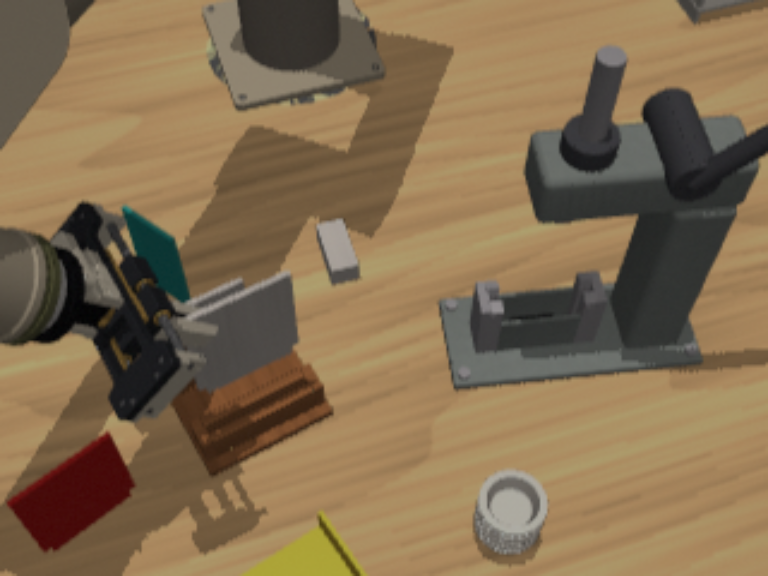

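```bash
python3 - <<'E'
import cv2
a=cv2.imread('pics/w6.png'); cv2.imwrite('pics/w6d.png',cv2.resize(a[0:140,225:350],None,fx=5,fy=4.2,interpolation=cv2.INTER_CUBIC) if 0 else cv2.resize(a[0:140,225:350],None,fx=4.2,fy=4.2,interpolation=cv2.INTER_CUBIC))
E
```

```text
(no output)
```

View pics/w6d.png

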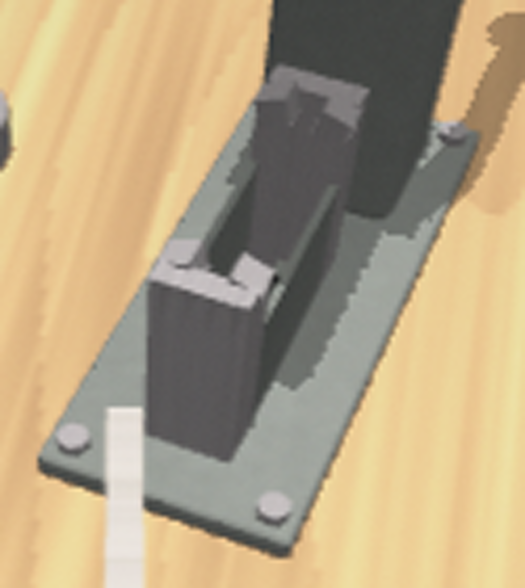

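```bash
cat > fit.py <<'E'
from h import *
from scipy.optimize import least_squares
s6=dict(position=np.array([.5948,-.2354,.2313]),tool_rot=np.array([[.9775,.1638,-.1330],[.2110,-.7516,.6250],[.0024,-.6390,-.7692]]))
def cv(pts,sc,ox,oy): return [(n,(ox+(u+.5)/sc-.5,oy+(v+.5)/sc-.5)) for n,(u,v) in pts]
W=cv([('A',(38,460)),('B',(292,547)),('D',(478,142)),('c1',(386,215)),('p+',(150,281)),('p-',(253,306)),('q-',(368,92)),('q+',(280,66))],4.2,225,0)
S=cv([('B',(55,566)),('A',(32,438)),('D',(444,528)),('c1',(320,508)),('c2',(408,508)),('p+',(90,408)),('p-',(97,458))],3.8,275,70)
T=cv([('B',(441,131)),('A',(416,250)),('p-',(396,157)),('p+',(388,203))],3.3,105,150)
def mp(n,X,w): return {'A':(-.1,.06,.012),'B':(-.1,-.06,.012),'D':(.19,-.06,.012),'c1':(.1,-.038,.012),'c2':(.165,-.038,.012),'p+':(-X,w,.095),'p-':(-X,-w,.095),'q-':(X,-w,.095),'q+':(X,w,.095)}[n]
def res(v,sets,full=False):
    c=np.array([v[0],v[1],0]); out=[]
    for cam,L,T,wt in sets:
        q=proj(cam,bladept(c,v[2],[mp(n,v[3],v[4]) for n,_ in L]),T); e=(q-np.array([x for _,x in L]))*wt
        if full: print(cam,[(n,*np.round(a,1)) for (n,_),a in zip(L,e)])
        out.append(e.ravel())
    return np.concatenate(out)
if __name__=='__main__':
    full=[('wrist',W,wristT(s6),1),('scene',S,None,1),('top',T,None,1)]
    for sets in (full,full[:1],full[1:2],full[2:]):
        r=least_squares(res,[.57,.135,np.radians(78.5),.065,.02],args=(sets,),loss='soft_l1'); v=r.x
        print(sets[0][0],len(sets),np.round(v,4),np.degrees(v[2]).round(2)); res(v,sets,True)
E
python3 fit.py
```

```text
wrist 3 [0.5736 0.1318 1.3797 0.0691 0.0203] 79.05
wrist [('A', np.float64(-0.8), np.float64(-0.6)), ('B', np.float64(0.2), np.float64(-0.4)), ('D', np.float64(0.1), np.float64(-3.0)), ('c1', np.float64(-0.0), np.float64(3.0)), ('p+', np.float64(-0.1), np.float64(-0.5)), ('p-', np.float64(-0.5), np.float64(0.9)), ('q-', np.float64(-0.5), np.float64(-0.6)), ('q+', np.float64(-1.3), np.float64(-0.2))]
scene [('B', np.float64(-0.2), np.float64(2.4)), ('A', np.float64(-1.3), np.float64(-0.3)), ('D', np.float64(1.2), np.float64(0.8)), ('c1', np.float64(0.0), np.float64(2.8)), ('c2', np.float64(-0.4), np.float64(0.3)), ('p+', np.float64(-1.0), np.float64(0.9)), ('p-', np.float64(0.0), np.float64(0.4))]
top [('B', np.float64(-0.1), np.float64(-0.5)), ('A', np.float64(0.1), np.float64(0.3)), ('p-', np.float64(-0.8), np.float64(-0.5)), ('p+', np.float64(-1.2), np.float64(-1.0))]
wrist 1 [0.5743 0.1313 1.3783 0.0688 0.0201] 78.97
wrist [('A', np.float64(-0.5), np.float64(-0.4)), ('B', np.float64(0.5), np.float64(-0.1)), ('D', np.float64(0.5), np.float64(-2.8)), ('c1', np.float64(0.4), np.float64(3.3)), ('p+', np.float64(0.4), np.float64(-0.4)), ('p-', np.float64(-0.2), np.float64(1.0)), ('q-', np.float64(-0.2), np.float64(-0.3)), ('q+', np.float64(-0.8), np.float64(0.1))]
scene 1 [0.5711 0.1336 1.3781 0.0688 0.0208] 78.96
scene [('B', np.float64(0.0), np.float64(1.4)), ('A', np.float64(-1.0), np.float64(-1.2)), ('D', np.float64(1.4), np.float64(-0.0)), ('c1', np.float64(0.2), np.float64(2.0)), ('c2', np.float64(-0.2), np.float64(-0.5)), ('p+', np.float64(-0.6), np.float64(-0.3)), ('p-', np.float64(0.5), np.float64(-0.5))]
top 1 [0.5723 0.1319 1.3815 0.0724 0.021 ] 79.15
top [('B', np.float64(-0.1), np.float64(-0.1)), ('A', np.float64(0.1), np.float64(0.6)), ('p-', np.float64(0.2), np.float64(-0.1)), ('p+', np.float64(-0.2), np.float64(-0.2))]
```

```bash
python3 - <<'E'
from h import *
from scipy.optimize import least_squares
H=np.array(optics.camera_params('wrist')['hand_eye'])
def mod(v,lean):
    xg,zg,da=v; l=np.radians(lean)+da
    pts=[]
    for bx in(-.055,.055):
        # blade pt relative to grasp, in tool: bx dir=(0,-cos l,sin l), up dir=(0,-sin l,-cos l)
        a=bx-xg; b=.130-zg
        pts.append([0,-np.cos(l)*a-np.sin(l)*b,np.sin(l)*a-np.cos(l)*b-.008])
    return proj('wrist',np.array(pts),np.linalg.inv(H))[:,1]
for lean,ob in ((39.9,(254.2,96.3)),(39.7,(253.2,97.1))):
    print(mod([-.043,.1153,0],lean))
    print(least_squares(lambda v:mod([v[0],v[1],0],lean)-ob,[-.043,.115]).x)
    print(least_squares(lambda v:mod([v[0],.1153,v[1]],lean)-ob,[-.043,0]).x)
E
```

```text
[255.77418362  97.99745384]
[-0.04363732  0.11432499]
[-0.04395761 -0.00772452]
[255.8870318   97.70068578]
[-0.04463539  0.11643293]
[-0.04426554  0.00883113]
```

```bash
cat >> h.py <<'E'
PR=np.array([.573,.132,0]); PY=np.radians(79.0)
def tcp_for(x,y,zbot,lean=40.,yaw=None,xg=-.044,zg=.115):
    yaw=PY if yaw is None else yaw
    R=Rlean(yaw,lean); return bladept(PR,PY,[x+xg,y,zbot+zg])[0]+.008*R[:,2],R
E
python3 - <<'E'
from h import *
P,R=tcp_for(-.13,0,.112,40.2); print(P,R); rows(P,R,10,0.)
E
```

```text
[ 0.54078451 -0.03373434  0.22088963] [[ 0.98162718 -0.14573915  0.12315913]
 [-0.190809   -0.74976294  0.63359881]
 [-0.         -0.64545769 -0.76379603]]
dist 0.20864329611349097 ang 23.172916385828824 n 10
[[[-0.001, -0.0155, 0.0139], [0.0007, 0.0259, 0.031], 0.0], [[-0.0018, -0.0154, 0.0139], [0.0007, 0.0259, 0.031], 0.0], [[-0.0027, -0.0154, 0.0139], [0.0007, 0.0259, 0.031], 0.0], [[-0.0035, -0.0153, 0.0138], [0.0007, 0.0259, 0.031], 0.0], [[-0.0043, -0.0151, 0.0137], [0.0007, 0.0259, 0.031], 0.0], [[-0.0052, -0.015, 0.0136], [0.0007, 0.0259, 0.031], 0.0], [[-0.006, -0.0148, 0.0135], [0.0007, 0.0259, 0.031], 0.0], [[-0.0068, -0.0146, 0.0133], [0.0007, 0.0259, 0.031], 0.0], [[-0.0076, -0.0143, 0.0131], [0.0007, 0.0259, 0.031], 0.0], [[-0.0083, -0.0141, 0.0129], [0.0007, 0.0259, 0.031], 0.0]]
```

Emit:
play_rows:
  plan:
    - [[-0.001,-0.0155,0.0139],[0.0007,0.026,0.031],0.0]
    - [[-0.0018,-0.0154,0.0139],[0.0007,0.026,0.031],0.0]
    - [[-0.0027,-0.0154,0.0139],[0.0007,0.026,0.031],0.0]
    - [[-0.0035,-0.0153,0.0138],[0.0007,0.026,0.031],0.0]
    - [[-0.0043,-0.0151,0.0137],[0.0007,0.026,0.031],0.0]
    - [[-0.0052,-0.015,0.0136],[0.0007,0.026,0.031],0.0]
    - [[-0.006,-0.0148,0.0135],[0.0007,0.026,0.031],0.0]
    - [[-0.0068,-0.0146,0.0133],[0.0007,0.026,0.031],0.0]
    - [[-0.0076,-0.0143,0.0131],[0.0007,0.026,0.031],0.0]
    - [[-0.0083,-0.0141,0.0129],[0.0007,0.026,0.031],0.0]
    - [[0,0,0],[0,0,0],0.0]

```text
clock: 7.38
position: [0.533, -0.0224, 0.2044]
tool_rot: [[0.976, -0.179, 0.121], [-0.214, -0.737, 0.641], [-0.026, -0.651, -0.758]]
force: [-1.2, 0.4, -2.8]
opening: 0.064
```

```bash
python3 - <<'E'
from h import *
P,R=tcp_for(-.13,0,.112,40.2); rows(P,R,2,0.)
s=sensors.read_state(); print(s['position'],s['tool_rot'].round(4).tolist(),s['joint_positions'],s['force'])
im=snap('wrist','w7.png'); snap('scene','s7.png')
cv2.imwrite('pics/w7c.png',cv2.resize(cv2.cvtColor(im,4)[0:290,130:400],None,fx=2,fy=2,interpolation=cv2.INTER_CUBIC))
a=cv2.imread('pics/s7.png'); cv2.imwrite('pics/s7c.png',cv2.resize(a[60:240,180:430],None,fx=3.1,fy=3.1,interpolation=cv2.INTER_CUBIC))
E
```

```text
dist 0.021511502792850787 ang 2.0579696902475613 n 2
[[[0.0048, -0.0019, -0.0094], [-0.0042, 0.002, -0.0174], 0.0], [[0.0049, -0.0018, -0.0094], [-0.0042, 0.002, -0.0174], 0.0]]
[ 0.5330111  -0.02236047  0.20436831] [[0.9765, -0.1787, 0.1206], [-0.2141, -0.7374, 0.6406], [-0.0255, -0.6514, -0.7583]] [-0.57707273  0.08589638  1.74833016  0.64753746  1.61320253 -0.42664914] [-1.16194456  0.38358164 -2.76779266]
```

View pics/w7c.png

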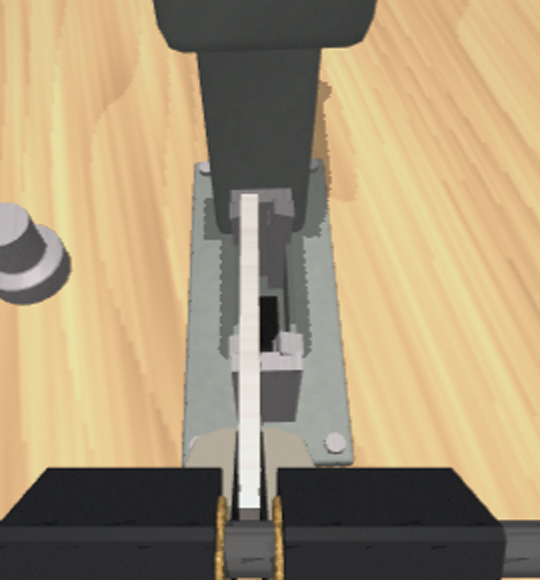

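View pics/s7c.png

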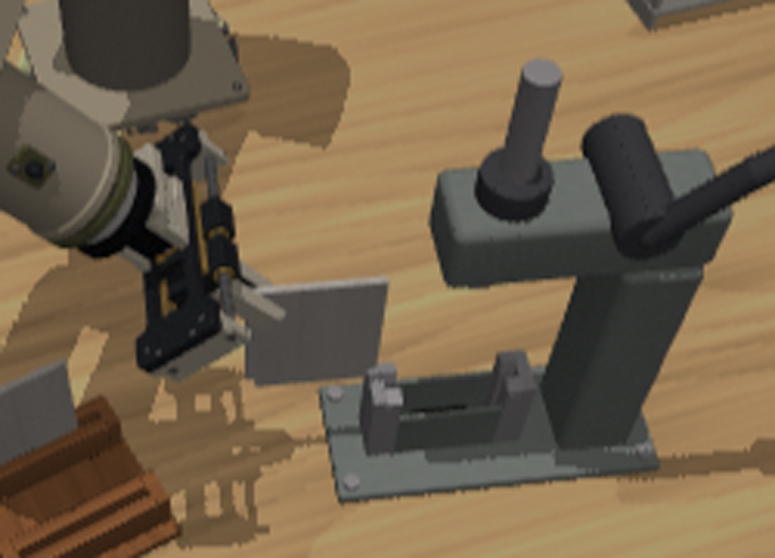

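Emit:
play_rows:
  plan:
    - [[0.0033,-0.0013,-0.0063],[-0.0028,0.0013,-0.0116],0.0]
    - [[0.0033,-0.0012,-0.0063],[-0.0028,0.0013,-0.0116],0.0]
    - [[0.0033,-0.0012,-0.0063],[-0.0028,0.0013,-0.0116],0.0]
    - [[0,0,0],[0,0,0],0.0]
    - [[0,0,0],[0,0,0],0.0]

```text
clock: 7.9
position: [0.5455, -0.0417, 0.2239]
tool_rot: [[0.982, -0.138, 0.126], [-0.187, -0.754, 0.629], [0.008, -0.642, -0.767]]
force: [-0.5, 0.5, -2.0]
opening: 0.062
```

```bash
python3 - <<'E'
from h import *
P,R=tcp_for(-.13,0,.112,40.2); rows(P,R,1,0.)
s=sensors.read_state(); print(s['position'],s['force'],s['opening'])
im=snap('wrist','w8.png'); snap('scene','s8.png')
cv2.imwrite('pics/w8c.png',cv2.resize(cv2.cvtColor(im,4)[70:290,180:350],None,fx=2.7,fy=2.7,interpolation=cv2.INTER_CUBIC))
a=cv2.imread('pics/s8.png'); cv2.imwrite('pics/s8c.png',cv2.resize(a[130:230,240:360],None,fx=5,fy=5,interpolation=cv2.INTER_CUBIC))
E
```

```text
dist 0.009737839396666833 ang 0.5668767199605366 n 1
[[[-0.0061, -0.0034, 0.0068], [0.0048, -0.0031, 0.0081], 0.0]]
[ 0.5454866  -0.04170211  0.22392779] [-0.49450665  0.51835411 -1.99304297] 0.06232352734113268
```

View pics/w8c.png

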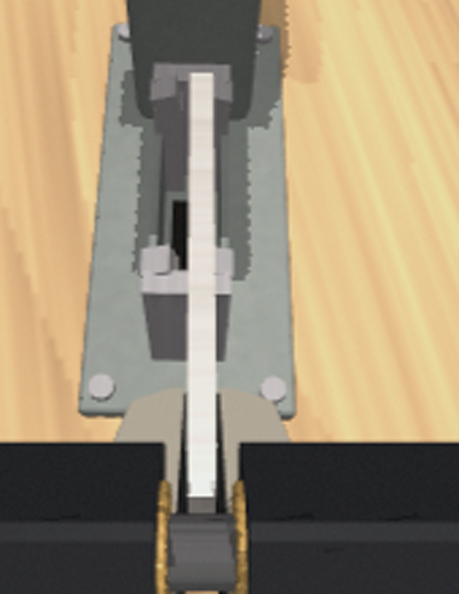

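View pics/s8c.png

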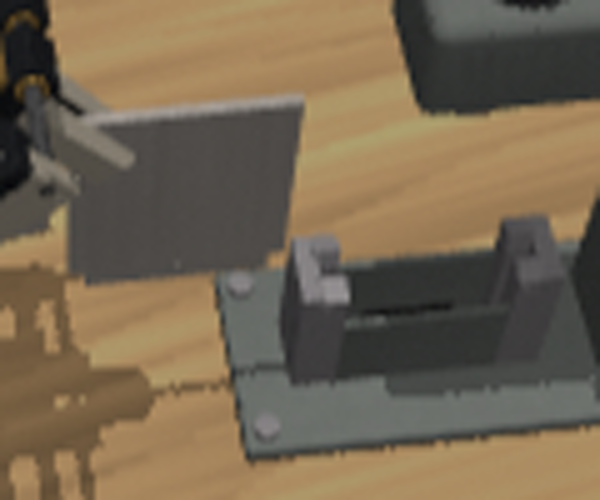

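Emit:
play_rows:
  plan:
    - [[-0.006,-0.0034,0.0068],[0.0048,-0.0031,0.0081],0.0]
    - [[0,0,0],[0,0,0],0.0]

```text
clock: 8.17
position: [0.5404, -0.0331, 0.2201]
tool_rot: [[0.981, -0.148, 0.123], [-0.192, -0.749, 0.634], [-0.002, -0.646, -0.763]]
force: [-0.3, -0.0, -3.3]
opening: 0.062
```

```bash
python3 - <<'E'
from h import *
P,R=tcp_for(-.13,0,.112,40.2); rows(P,R,1,0.)
s=sensors.read_state(); print(s['position'],s['force'],s['opening'])
im=snap('wrist','w9.png')
cv2.imwrite('pics/w9c.png',cv2.resize(cv2.cvtColor(im,4)[70:290,180:350],None,fx=2.7,fy=2.7,interpolation=cv2.INTER_CUBIC))
E
```

```text
dist 0.0011297886057565604 ang 0.1323335588716696 n 1
[[[0.0005, -0.0001, -0.001], [-0.0009, 0.0006, -0.002], 0.0]]
[ 0.54036259 -0.0330977   0.22005711] [-0.28884632 -0.02085146 -3.29451994] 0.06233135907902784
```

View pics/w9c.png

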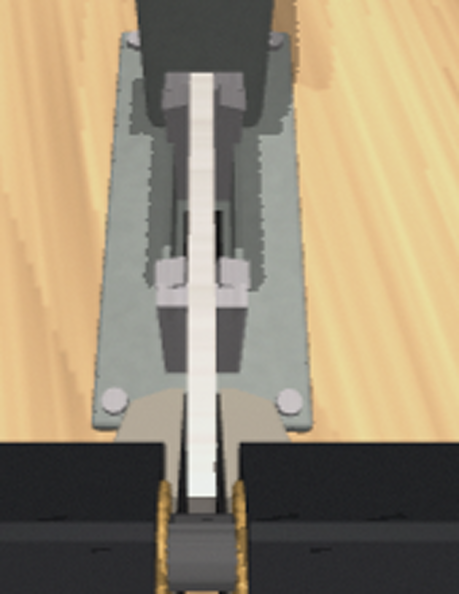

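Emit:
play_rows:
  plan:
    - [[0.0005,-0.0076,0.0055],[0,0.0028,0.002],0.0]
    - [[0,-0.0076,0.0065],[0,0.0028,0.002],0.0]
    - [[0,-0.0076,0.0065],[0,0,0],0.0]
    - [[0,-0.0076,0.0065],[0,0,0],0.0]
    - [[0,-0.0076,0.0065],[0,0,0],0.0]
    - [[0,-0.0076,0.0065],[0,0,0],0.0]
    - [[0,-0.0076,0.0065],[0,0,0],0.0]
    - [[0,-0.0038,0.0032],[0,0,0],0.0]
    - [[0,0,0],[0,0,0],0.0]
    - [[0,0,0],[0,0,0],0.0]

```text
clock: 9.05
position: [0.5564, 0.0503, 0.2206]
tool_rot: [[0.981, -0.149, 0.127], [-0.196, -0.748, 0.634], [0.0, -0.646, -0.763]]
force: [-0.1, 0.3, -1.2]
opening: 0.058
```

```bash
python3 - <<'E'
from h import *
s=sensors.read_state(); print(s['position'],s['force'],s['opening'])
P,R=tcp_for(0,0,.11,40.2,yaw=np.radians(78.5)); print(Ro.from_euler('z',-PY).apply(s['position']-P)); rows(P,R,2,0.)
im=snap('wrist','w10.png')
cv2.imwrite('pics/w10c.png',cv2.resize(cv2.cvtColor(im,4)[70:290,180:350],None,fx=2.7,fy=2.7,interpolation=cv2.INTER_CUBIC))
E
```

```text
[0.55641693 0.05031141 0.22060518] [-0.08826598  0.29373252 -1.1809879 ] 0.05809156106756313
[-0.04451541  0.00073654  0.00171555]
dist 0.04455454141268802 ang 0.2203037474689006 n 2
[[[0.0003, -0.0164, 0.015], [-0.0006, 0.001, 0.0015], 0.0], [[0.0002, -0.0164, 0.015], [-0.0006, 0.001, 0.0015], 0.0]]
```

View pics/w10c.png

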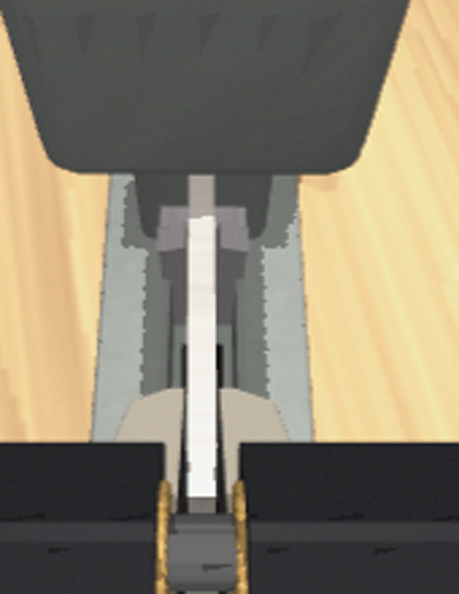

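Emit:
play_rows:
  plan:
    - [[0.0003,-0.0058,0.0052],[0,0.001,0.0015],0.0]
    - [[0.0002,-0.0058,0.0052],[0,0.001,0.0015],0.0]
    - [[0,-0.0058,0.0052],[0,0,0],0.0]
    - [[0,-0.0058,0.0052],[0,0,0],0.0]
    - [[0,-0.0038,0.0034],[0,0,0],0.0]
    - [[0,0,0],[0,0,0],0.0]
    - [[0,0,0],[0,0,0],0.0]

```text
clock: 9.68
position: [0.5651, 0.0882, 0.2193]
tool_rot: [[0.979, -0.154, 0.13], [-0.202, -0.747, 0.633], [-0.001, -0.646, -0.763]]
force: [-0.3, -1.5, -2.7]
opening: 0.063
```

```bash
python3 - <<'E'
from h import *
s=sensors.read_state(); print(s['position'],s['force'],s['opening'],s['tool_rot'].round(4).tolist())
P,R=tcp_for(0,0,.11,40.2,yaw=np.radians(78.5)); print(Ro.from_euler('z',-PY).apply(s['position']-P)); rows(P,R,1,0.)
im=snap('wrist','w11.png'); snap('scene','s11.png'); t=snap('top','t11.png')
cv2.imwrite('pics/w11c.png',cv2.resize(cv2.cvtColor(im,4)[70:290,180:350],None,fx=2.7,fy=2.7,interpolation=cv2.INTER_CUBIC))
a=cv2.imread('pics/s11.png'); cv2.imwrite('pics/s11c.png',cv2.resize(a[100:220,270:390],None,fx=4.8,fy=4.8,interpolation=cv2.INTER_CUBIC))
E
```

```text
[0.56512733 0.08819768 0.21927482] [-0.26856492 -1.53393815 -2.72938423] 0.06272123858395168 [[0.9794, -0.1544, 0.1301], [-0.2019, -0.7471, 0.6333], [-0.0006, -0.6465, -0.7629]]
[-0.00566319 -0.00058479  0.00038518]
dist 0.005706318274110174 ang 0.16896237552820892 n 1
[[[-0.0006, -0.0041, 0.004], [-0.0013, -0.0012, -0.0023], 0.0]]
```

View pics/w11c.png

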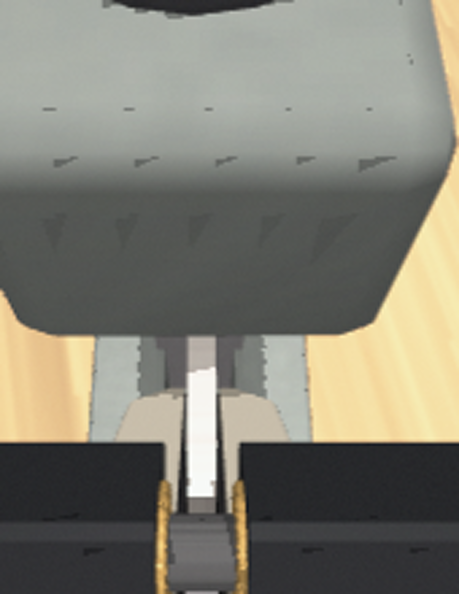

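View pics/s11c.png

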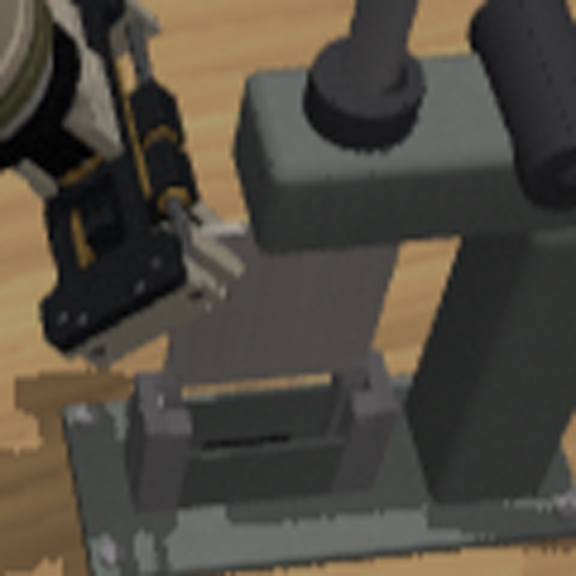

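Emit:
play_rows:
  plan:
    - [[-0.0004,-0.0041,0.004],[-0.0013,-0.0012,-0.0023],0.0]
    - [[0,0,0],[0,0,0],0.0]

```text
clock: 10.0
position: [0.5662, 0.093, 0.2189]
tool_rot: [[0.98, -0.154, 0.13], [-0.201, -0.748, 0.632], [0.0, -0.645, -0.764]]
force: [0.1, 0.9, -2.3]
opening: 0.062
```

```bash
cat > chk.py <<'E'
from h import *
import sys
def chk(tag,z):
    s=sensors.read_state(); print(s['clock'],s['force'].round(1),s['wrist_torque'].round(2),s['opening'].round(3),'bot z',round(s['position'][2]-(.115-.008*-s['tool_rot'][2,2]) ,4))
    P,R=tcp_for(0,0,z,40.2,yaw=np.radians(78.6)); print(Ro.from_euler('z',-PY).apply(s['position']-P).round(4)); rows(P,R,1,0.)
    snap('scene',f's{tag}.png'); a=cv2.imread(f'pics/s{tag}.png')
    # predicted blade outline given assumed hand pose
    g=s['position']-.008*s['tool_rot'][:,2]; l=np.radians(40.2); t=s['tool_rot']
    bx=-np.cos(l)*t[:,1]+np.sin(l)*t[:,2]; up=-np.sin(l)*t[:,1]-np.cos(l)*t[:,2]
    B=[g+(x+.044)*bx+(zz-.115)*up-t[:,0]*y for x,zz,y in [(-.055,.012,-.003),(-.047,0,-.003),(.047,0,-.003),(.055,.012,-.003),(.055,.13,-.003),(-.055,.13,-.003)]]
    G=bladept(PR,PY,[[-.0575,0,.095],[.0575,0,.095],[-.045,0,.095],[.045,0,.095]])
    k=5; im=cv2.resize(a[100:220,270:390],None,fx=k,fy=k,interpolation=cv2.INTER_CUBIC)
    f=lambda q:np.round((q-[270,100]+.5)*k-.5).astype(int)
    if len(sys.argv)<2: cv2.polylines(im,[f(proj('scene',np.array(B)))],True,(0,0,255),1)
    for q in f(proj('scene',G)): cv2.circle(im,tuple(int(i) for i in q),2,(0,255,0),-1)
    cv2.imwrite(f'pics/s{tag}c.png',im)
E
python3 -c "
from chk import *
chk('12',.11)"
```

```text
Traceback (most recent call last):
  File "chk.py", line 4, in chk
    s=sensors.read_state(); print(s['clock'],s['force'].round(1),s['wrist_torque'].round(2),s['opening'].round(3),'bot z',round(s['position'][2]-(.115-.008*-s['tool_rot'][2,2]) ,4))
                                                                                            ^^^^^^^^^^^^^^^^^^
AttributeError: 'float' object has no attribute 'round'
```

```bash
sed -i "s/s\['opening'\].round(3)/round(s['opening'],3)/" chk.py
python3 -c "
from chk import *
chk('12',.11)"
```

```text
10.0 [ 0.1  0.9 -2.3] [-0.62  0.04 -0.01] 0.062 bot z 0.11
[-0.0008 -0.0007  0.    ]
dist 0.001056509033999633 ang 0.20018873046538932 n 1
[[[-0.0007, -0.0006, 0.0005], [0.0002, -0.0024, -0.0026], 0.0]]
```

View pics/s12c.png

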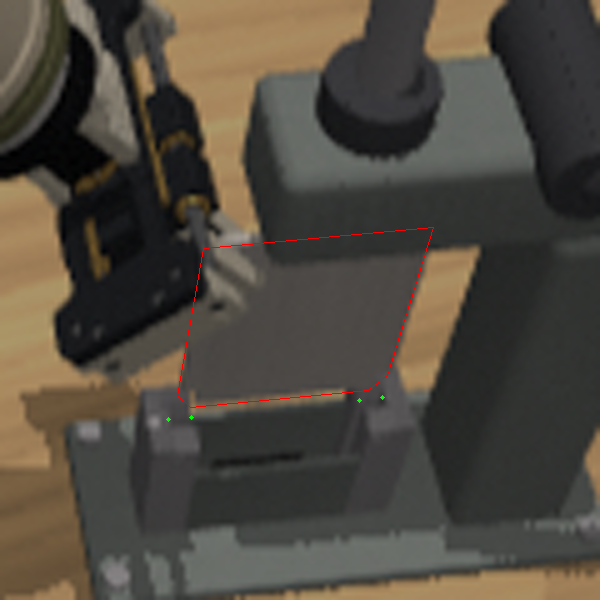

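Emit:
play_rows:
  plan:
    - [[-0.0003,0.0013,0.0028],[0,-0.001,-0.001],0.0]
    - [[0,0.0019,0.0023],[0,0,0],0.0]
    - [[0,0.0019,0.0023],[0,0,0],0.0]
    - [[0,0,0],[0,0,0],0.0]

```text
clock: 10.38
position: [0.5661, 0.0933, 0.209]
tool_rot: [[0.98, -0.153, 0.129], [-0.2, -0.749, 0.632], [0.0, -0.645, -0.764]]
force: [-0.2, -0.4, -2.8]
opening: 0.063
```

```bash
python3 -c "
from chk import *
chk('13',.1)
im=snap('wrist','w13.png')
cv2.imwrite('pics/w13c.png',cv2.resize(cv2.cvtColor(im,4)[180:290,200:310],None,fx=5,fy=5,interpolation=cv2.INTER_CUBIC))
" x
```

```text
10.3833 [-0.2 -0.4 -2.8] [-0.59  0.05  0.  ] 0.063 bot z 0.1001
[-0.0005 -0.0006  0.0001]
dist 0.000762789991165831 ang 0.14005380068893883 n 1
[[[-0.0006, -0.0003, 0.0004], [0.0008, -0.0018, -0.0015], 0.0]]
```

View pics/s13c.png

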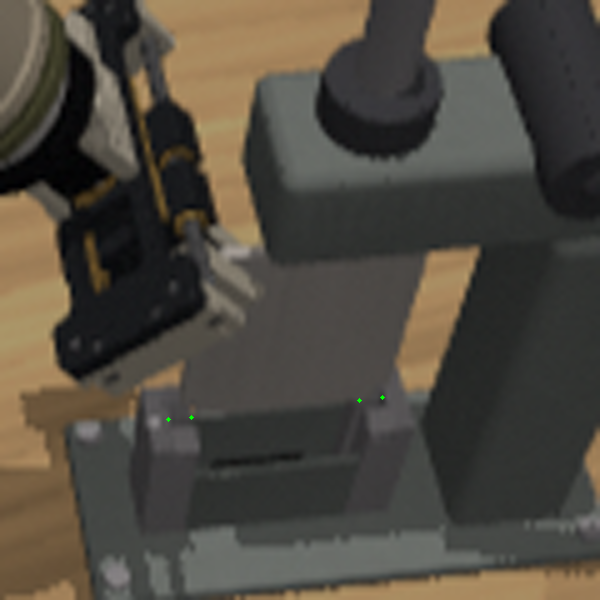

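View pics/w13c.png

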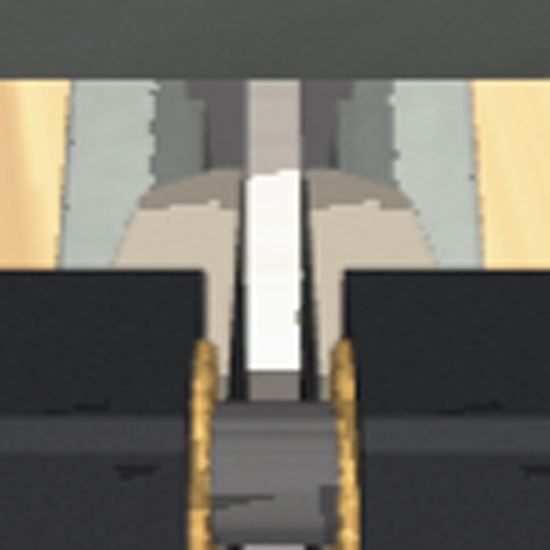

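Emit:
play_rows:
  plan:
    - [[-0.0002,0.0011,0.0018],[0,0,0],0.0]
    - [[0,0.0013,0.0015],[0,0,0],0.0]
    - [[0,0.0013,0.0015],[0,0,0],0.0]
    - [[0,0.0013,0.0015],[0,0,0],0.0]
    - [[0,0,0],[0,0,0],0.0]

```text
clock: 10.9
position: [0.5664, 0.0934, 0.201]
tool_rot: [[0.98, -0.152, 0.13], [-0.2, -0.749, 0.632], [0.001, -0.645, -0.764]]
force: [-0.8, -0.2, -1.9]
opening: 0.061
```

```bash
python3 -c "
from chk import *
chk('14',.09)
" x
```

```text
10.9 [-0.8 -0.2 -1.9] [-0.66  0.02  0.  ] 0.061 bot z 0.0921
[-0.0003 -0.0008  0.0021]
dist 0.002296906926221088 ang 0.17591322295831596 n 1
[[[-0.0008, 0.0011, 0.0018], [0.0007, -0.0028, -0.001], 0.0]]
```

View pics/s14c.png

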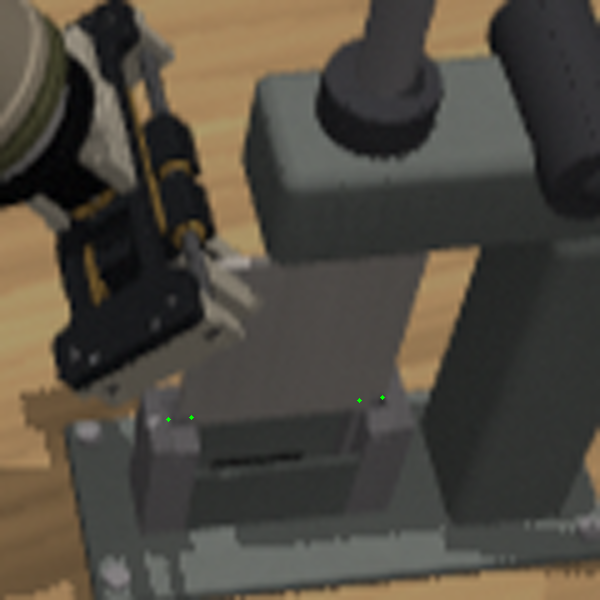

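Emit:
play_rows:
  plan:
    - [[-0.0002,0.0013,0.0015],[0,-0.001,-0.001],0.0]
    - [[0,0.0013,0.0015],[0,0,0],0.0]
    - [[0,0.0013,0.0015],[0,0,0],0.0]
    - [[0,0,0],[0,0,0],0.0]

```text
clock: 11.28
position: [0.5663, 0.0933, 0.1948]
tool_rot: [[0.98, -0.151, 0.13], [-0.199, -0.749, 0.632], [0.002, -0.645, -0.764]]
force: [-0.1, -0.7, -2.6]
opening: 0.061
```

```bash
python3 -c "
from chk import *
chk('15',.08)
im=snap('wrist','w15.png')
cv2.imwrite('pics/w15c.png',cv2.resize(cv2.cvtColor(im,4)[180:290,200:310],None,fx=5,fy=5,interpolation=cv2.INTER_CUBIC))
" x
```

```text
11.2833 [-0.1 -0.7 -2.6] [-0.61  0.11  0.02] 0.061 bot z 0.086
[-0.0004 -0.0008  0.006 ]
dist 0.006029380543207279 ang 0.12880837926240066 n 1
[[[-0.0008, 0.0035, 0.0048], [0.0007, -0.0021, 0.0004], 0.0]]
```

View pics/s15c.png

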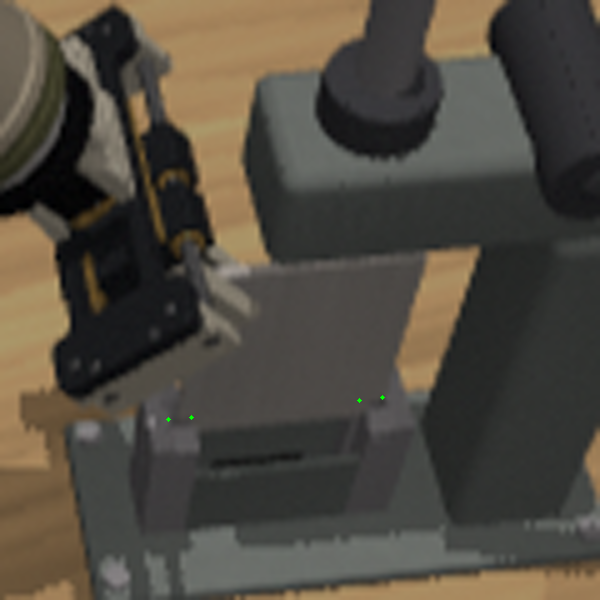

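View pics/w15c.png

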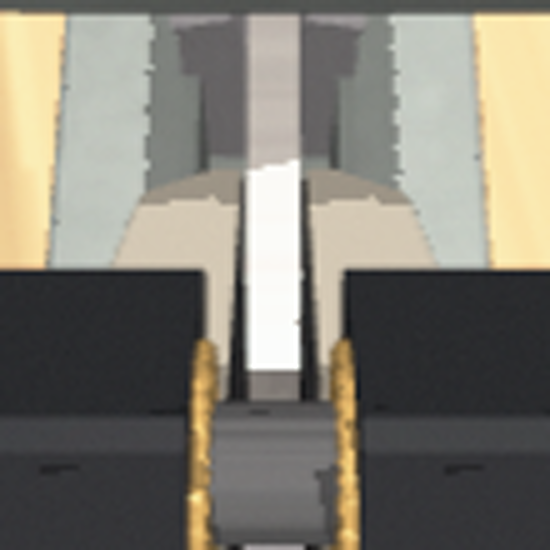

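Emit:
play_rows:
  plan:
    - [[0,0.0013,0.0015],[0,-0.001,0],0.0]
    - [[0,0.0013,0.0015],[0,-0.001,0],0.0]
    - [[0,0.0013,0.0015],[0,0,0],0.0]
    - [[0,0,0],[0,0,0],0.0]

```text
clock: 11.72
position: [0.5665, 0.0932, 0.189]
tool_rot: [[0.98, -0.15, 0.128], [-0.197, -0.749, 0.632], [0.001, -0.645, -0.764]]
force: [0.2, 0.1, -2.7]
opening: 0.06
```

Emit:
play_rows:
  plan:
    - [[0,0.0013,0.0015],[0,0,0],0.0]
    - [[0,0.0013,0.0015],[0,0,0],0.0]
    - [[0,0.0013,0.0015],[0,0,0],0.0]
    - [[0,0,0],[0,0,0],0.0]

```text
clock: 12.05
position: [0.5665, 0.0931, 0.1823]
tool_rot: [[0.98, -0.15, 0.128], [-0.197, -0.749, 0.632], [0.001, -0.645, -0.764]]
force: [-0.9, 0.5, -2.0]
opening: 0.064
```

```bash
python3 -c "
from chk import *
chk('16',.07)
" x
```

```text
12.05 [-0.9  0.5 -2. ] [-0.7   0.05  0.03] 0.064 bot z 0.0734
[-0.0005 -0.001   0.0034]
dist 0.0035871580095512344 ang 0.05912688555339149 n 1
[[[-0.001, 0.0018, 0.0029], [0.0006, -0.0002, 0.0008], 0.0]]
```

View pics/s16c.png

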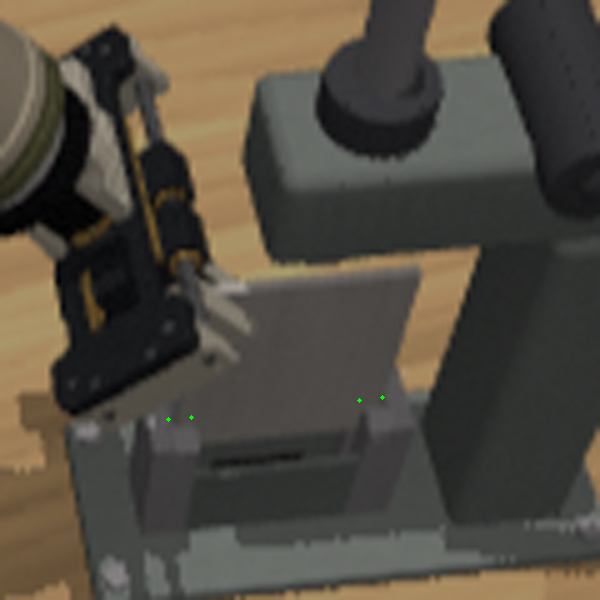

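Emit:
play_rows:
  plan:
    - [[0,0.0013,0.0015],[0,0,0],0.0]
    - [[0,0.0013,0.0015],[0,0,0],0.0]
    - [[0,0.0013,0.0015],[0,0,0],0.0]
    - [[0,0.0013,0.0015],[0,0,0],0.0]
    - [[0,0.0013,0.0015],[0,0,0],0.0]
    - [[0,0,0],[0,0,0],0.0]

```text
clock: 12.6
position: [0.5665, 0.0931, 0.1716]
tool_rot: [[0.98, -0.15, 0.128], [-0.197, -0.749, 0.632], [0.001, -0.645, -0.764]]
force: [0.5, -0.2, -2.9]
opening: 0.06
```

Emit:
play_rows:
  plan:
    - [[0,0.0013,0.0015],[0,0,0],0.0]
    - [[0,0.0013,0.0015],[0,0,0],0.0]
    - [[0,0.0013,0.0015],[0,0,0],0.0]
    - [[0,0,0],[0,0,0],0.0]

```text
clock: 12.93
position: [0.5665, 0.093, 0.165]
tool_rot: [[0.98, -0.15, 0.128], [-0.197, -0.749, 0.632], [0.001, -0.645, -0.764]]
force: [-0.5, 0.3, -3.1]
opening: 0.062
```

```bash
python3 -c "
from chk import *
chk('17',.055)
" x
```

```text
12.9333 [-0.5  0.3 -3.1] [-0.63  0.08 -0.01] 0.062 bot z 0.0561
[-0.0007 -0.001   0.0011]
dist 0.0016463878649611002 ang 0.06470519401007144 n 1
[[[-0.001, 0.0002, 0.0013], [0.0004, -0.0002, 0.001], 0.0]]
```

Emit:
play_rows:
  plan:
    - [[0,0.0008,0.001],[0,0,0],0.0]
    - [[0,0.0008,0.001],[0,0,0],0.0]
    - [[0,0.0008,0.001],[0,0,0],0.0]
    - [[0,0.0008,0.001],[0,0,0],0.0]

```text
clock: 13.32
position: [0.5667, 0.0931, 0.1602]
tool_rot: [[0.98, -0.149, 0.128], [-0.197, -0.749, 0.632], [0.001, -0.645, -0.764]]
force: [-0.7, 0.9, -1.5]
opening: 0.063
```

Emit:
play_rows:
  plan:
    - [[0,0.0006,0.0008],[0,0,0],0.0]
    - [[0,0.0006,0.0008],[0,0,0],0.0]
    - [[0,0.0006,0.0008],[0,0,0],0.0]

```text
clock: 13.57
position: [0.5668, 0.0933, 0.1568]
tool_rot: [[0.98, -0.15, 0.128], [-0.197, -0.749, 0.632], [0.001, -0.645, -0.764]]
force: [0.1, 0.7, -0.7]
opening: 0.059
```

Emit:
play_rows:
  plan:
    - [[0,0.0006,0.0008],[0,0,0],0.0]
    - [[0,0.0006,0.0008],[0,0,0],0.0]
    - [[0,0.0006,0.0008],[0,0,0],0.0]

```text
clock: 13.82
position: [0.5668, 0.0935, 0.1535]
tool_rot: [[0.98, -0.149, 0.128], [-0.197, -0.749, 0.632], [0.001, -0.645, -0.764]]
force: [-0.2, 0.7, -2.4]
opening: 0.064
```

Emit:
play_rows:
  plan:
    - [[0,0.0006,0.0008],[0,0,0],0.0]
    - [[0,0.0006,0.0008],[0,0,0],0.0]
    - [[0,0.0006,0.0008],[0,0,0],0.0]

```text
clock: 14.07
position: [0.5668, 0.0937, 0.1501]
tool_rot: [[0.98, -0.15, 0.128], [-0.197, -0.749, 0.632], [0.001, -0.645, -0.764]]
force: [-1.0, -0.0, -2.5]
opening: 0.059
```

Emit:
play_rows:
  plan:
    - [[0,0.0006,0.0008],[0,0,0],0.0]
    - [[0,0.0006,0.0008],[0,0,0],0.0]
    - [[0,0.0006,0.0008],[0,0,0],0.0]

```text
clock: 14.32
position: [0.5669, 0.0939, 0.1468]
tool_rot: [[0.98, -0.149, 0.128], [-0.197, -0.749, 0.632], [0.001, -0.645, -0.764]]
force: [-0.6, -0.5, -1.5]
opening: 0.062
```

Emit:
play_rows:
  plan:
    - [[0,0.0006,0.0008],[0,0,0],0.0]
    - [[0,0.0006,0.0008],[0,0,0],0.0]
    - [[0,0.0006,0.0008],[0,0,0],0.0]

```text
clock: 14.57
position: [0.5669, 0.0941, 0.1435]
tool_rot: [[0.98, -0.149, 0.128], [-0.197, -0.749, 0.632], [0.001, -0.645, -0.764]]
force: [-0.4, 0.1, -2.5]
opening: 0.061
```

Emit:
play_rows:
  plan:
    - [[0,0.0007,0.0008],[0,0,0],0.0]
    - [[0,0.0007,0.0008],[0,0,0],0.0]
    - [[0,0.0007,0.0008],[0,0,0],0.0]

```text
clock: 14.82
position: [0.5669, 0.0941, 0.14]
tool_rot: [[0.98, -0.149, 0.128], [-0.197, -0.749, 0.633], [0.001, -0.645, -0.764]]
force: [-0.4, -0.1, -1.5]
opening: 0.064
```

Emit:
play_rows:
  plan:
    - [[0,0.0007,0.0008],[0,0,0],0.0]
    - [[0,0.0007,0.0008],[0,0,0],0.0]
    - [[0,0.0007,0.0008],[0,0,0],0.0]

```text
clock: 15.07
position: [0.5672, 0.0941, 0.1393]
tool_rot: [[0.981, -0.147, 0.128], [-0.195, -0.748, 0.634], [0.002, -0.647, -0.763]]
force: [-6.2, -2.4, 7.6]
opening: 0.064
```

Emit:
play_rows:
  plan:
    - [[0,0.0007,0.0008],[0,0,0],0.0]
    - [[0,0.0007,0.0008],[0,0,0],0.0]

```text
clock: 15.23
position: [0.5672, 0.094, 0.1393]
tool_rot: [[0.981, -0.146, 0.128], [-0.194, -0.748, 0.635], [0.003, -0.648, -0.762]]
force: [-6.3, -2.2, 7.8]
opening: 0.064
```

Emit:
play_rows:
  plan:
    - [[0,-0.0007,-0.0008],[0,0,0],0.0]
    - [[-0.0004,0,0],[0,-0.001,-0.001],0.0]
    - [[0,0,0],[0,0,0],0.0]

```text
clock: 15.48
position: [0.5666, 0.0939, 0.1405]
tool_rot: [[0.981, -0.144, 0.126], [-0.192, -0.748, 0.635], [0.003, -0.648, -0.762]]
force: [0.6, 0.3, -1.6]
opening: 0.059
```

```bash
python3 -c "
from chk import *
chk('18',.03)
im=snap('wrist','w18.png')
cv2.imwrite('pics/w18c.png',cv2.resize(cv2.cvtColor(im,4)[60:290,180:330],None,fx=2.6,fy=2.6,interpolation=cv2.INTER_CUBIC))
" x
```

```text
15.4833 [ 0.6  0.3 -1.6] [-0.61  0.14  0.01] 0.059 bot z 0.0316
[ 0.0002 -0.001   0.0016]
dist 0.001934373692043891 ang 0.4096303142540028 n 1
[[[-0.001, 0.0012, 0.0011], [-0.0028, 0.0015, 0.0064], 0.0]]
```

View pics/s18c.png

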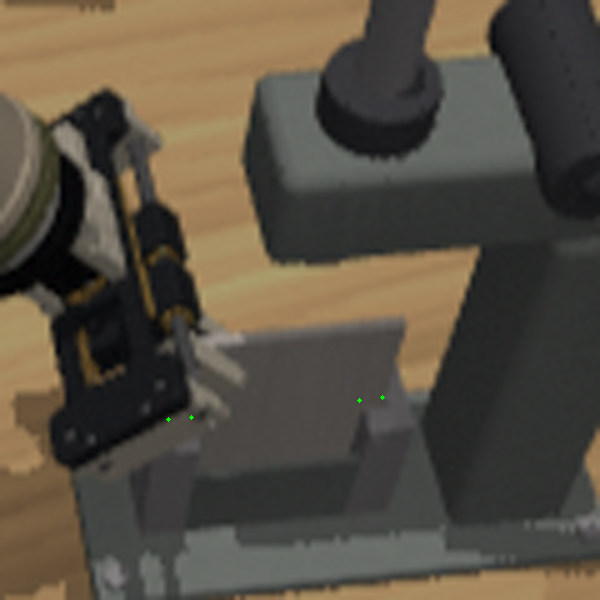

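View pics/w18c.png

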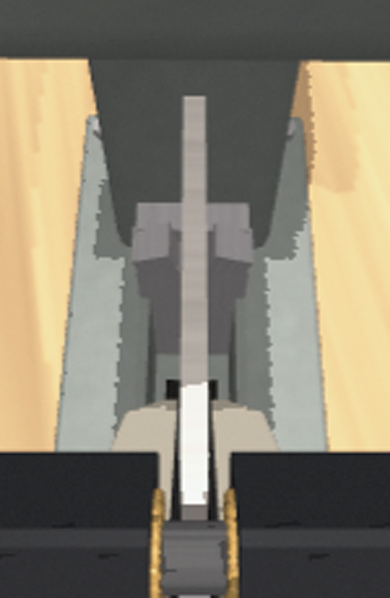

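Emit:
play_rows:
  plan:
    - [[-0.0008,0,0],[0,-0.0023,0.0019],0.0]
    - [[0,0,0],[0,0,0],0.0]

```text
clock: 15.75
position: [0.566, 0.094, 0.1402]
tool_rot: [[0.981, -0.147, 0.124], [-0.192, -0.748, 0.635], [-0.0, -0.647, -0.762]]
force: [-0.2, 0.8, -1.0]
opening: 0.062
```

Emit:
play_rows:
  plan:
    - [[0,0.0007,0.0008],[0,0,0],0.0]
    - [[0,0,0],[0,0,0],0.0]

```text
clock: 15.92
position: [0.5664, 0.094, 0.1399]
tool_rot: [[0.981, -0.146, 0.125], [-0.192, -0.748, 0.636], [0.001, -0.648, -0.762]]
force: [-1.1, 0.2, -0.3]
opening: 0.063
```

Emit:
play_rows:
  plan:
    - [[0,0.0007,0.0008],[0,0,0],0.0]
    - [[0,0,0],[0,0,0],0.0]

```text
clock: 16.08
position: [0.5669, 0.094, 0.1398]
tool_rot: [[0.981, -0.145, 0.126], [-0.192, -0.747, 0.636], [0.002, -0.648, -0.761]]
force: [-1.0, -0.3, 1.5]
opening: 0.063
```

Emit:
play_rows:
  plan:
    - [[0,-0.0013,-0.0015],[0,0,0],0.0]
    - [[-0.0004,0.0008,-0.0006],[0,-0.001,0.001],0.0]
    - [[0,0,0],[0,0,0],0.0]

```text
clock: 16.33
position: [0.566, 0.093, 0.1411]
tool_rot: [[0.981, -0.147, 0.125], [-0.192, -0.748, 0.636], [-0.0, -0.648, -0.762]]
force: [0.2, -0.2, -1.8]
opening: 0.061
```

Emit:
play_rows:
  plan:
    - [[0,0.0007,0.0008],[0,0,0],0.0]
    - [[0,0.0007,0.0008],[0,0,0],0.0]
    - [[0,0,0],[0,0,0],0.0]

```text
clock: 16.58
position: [0.5665, 0.0928, 0.1396]
tool_rot: [[0.981, -0.146, 0.125], [-0.193, -0.747, 0.636], [0.001, -0.648, -0.761]]
force: [-2.4, 0.1, 2.5]
opening: 0.06
```

Emit:
play_rows:
  plan:
    - [[0,0.0007,0.0008],[0,0,0],0.0]
    - [[0,0.0007,0.0008],[0,0,0],0.0]

```text
clock: 16.75
position: [0.5668, 0.0928, 0.1388]
tool_rot: [[0.981, -0.145, 0.126], [-0.192, -0.747, 0.637], [0.002, -0.649, -0.761]]
force: [-3.7, -3.4, 8.9]
opening: 0.064
```

Emit:
play_rows:
  plan:
    - [[-0.0003,-0.0004,-0.0006],[0,-0.001,0.001],0.0]
    - [[0,0,0],[0,0,0],0.0]

```text
clock: 16.92
position: [0.5666, 0.0927, 0.1398]
tool_rot: [[0.981, -0.146, 0.125], [-0.192, -0.747, 0.637], [0.001, -0.649, -0.761]]
force: [-0.8, -0.7, -0.3]
opening: 0.064
```

```bash
python3 -c "
from chk import *
chk('19',.03)
" x
```

```text
16.9167 [-0.8 -0.7 -0.3] [-0.4   0.09  0.07] 0.064 bot z 0.0309
[-0.0009 -0.0012  0.0009]
dist 0.001731671343399077 ang 0.43946011311792255 n 1
[[[-0.0012, -0.0001, 0.0013], [-0.0049, 0.0033, 0.0049], 0.0]]
```

Emit:
play_rows:
  plan:
    - [[0,0,0],[0,0,0],0.0]
    - [[0,0,0],[0,0,0],0.0]
  newtons: 5

```text
clock: 17.13
position: [0.5667, 0.0929, 0.1397]
tool_rot: [[0.981, -0.145, 0.125], [-0.192, -0.746, 0.637], [0.001, -0.65, -0.76]]
force: [-1.3, -0.4, 2.6]
opening: 0.059
```

Emit:
play_rows:
  plan:
    - [[0,0,0],[0,0,0],0.012]
    - [[0,0,0],[0,0,0],0.02]
    - [[0,0,0],[0,0,0],0.03]
    - [[0,0,0],[0,0,0],0.04]
    - [[0,0,0],[0,0,0],0.04]

```text
clock: 17.55
position: [0.5667, 0.0931, 0.1391]
tool_rot: [[0.981, -0.146, 0.125], [-0.192, -0.746, 0.637], [0.001, -0.65, -0.76]]
force: [0.0, -0.2, 0.8]
opening: 0.363
```

```bash
python3 -c "
from chk import *
chk('20',.03)
im=snap('wrist','w20.png')
cv2.imwrite('pics/w20c.png',cv2.resize(cv2.cvtColor(im,4)[60:290,180:330],None,fx=2.6,fy=2.6,interpolation=cv2.INTER_CUBIC))
" x
```

```text
17.55 [ 0.  -0.2  0.8] [-0.36 -0.   -0.03] 0.363 bot z 0.0302
[-0.0005 -0.0012  0.0002]
dist 0.0013290968866631152 ang 0.4418802655982035 n 1
[[[-0.0012, -0.0003, 0.0005], [-0.0054, 0.0029, 0.0046], 0.0]]
```

View pics/s20c.png

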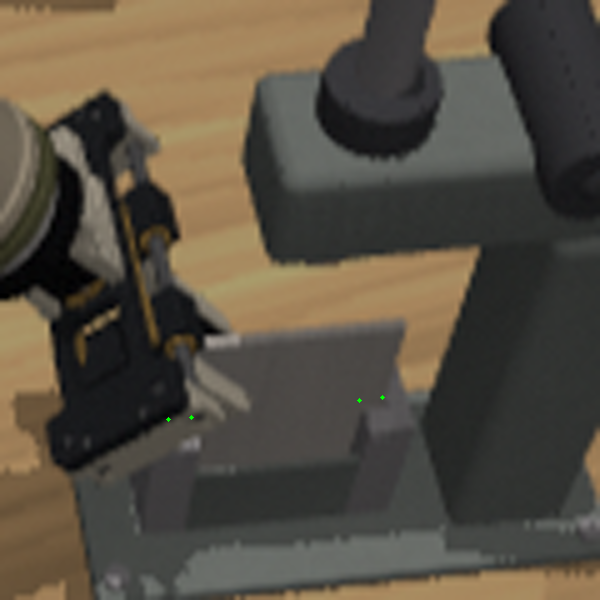

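View pics/w20c.png

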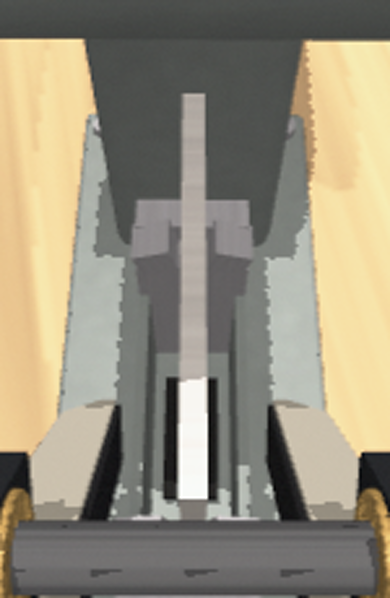

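Emit:
play_rows:
  plan:
    - [[0,0,-0.008],[0,0,0],0.04]
    - [[0,0,-0.015],[0,0,0],0.04]
    - [[0,0,-0.015],[0,0,0],0.04]
    - [[0,0,-0.015],[0,0,0],0.04]
    - [[0,0,-0.015],[0,0,0],0.04]
    - [[0,0,-0.015],[0,0,0],0.04]
    - [[0,0,-0.015],[0,0,0],0.04]
    - [[0,0,-0.015],[0,0,0],0.04]
    - [[0,0,-0.01],[0,0,0],0.04]
    - [[0,0,0],[0,0,0],0.04]
    - [[0,0,0],[0,0,0],0.04]

```text
clock: 18.57
position: [0.5492, 0.0085, 0.2401]
tool_rot: [[0.981, -0.146, 0.125], [-0.192, -0.747, 0.636], [0.001, -0.648, -0.762]]
force: [-0.2, -0.7, -1.0]
opening: 0.429
```

```bash
python3 -c "
from chk import *
chk('21',.03)
im=snap('wrist','w21.png'); snap('top','t21.png')
s=sensors.read_state(); print(s['position'])
cv2.imwrite('pics/w21c.png',cv2.resize(cv2.cvtColor(im,4)[60:290,130:380],None,fx=2.4,fy=2.4,interpolation=cv2.INTER_CUBIC))
" x
```

```text
18.5667 [-0.2 -0.7 -1. ] [-0.32 -0.    0.1 ] 0.429 bot z 0.1312
[-0.0869 -0.0002  0.1012]
dist 0.13339632329934528 ang 0.3807958868151459 n 1
[[[-0.0004, -0.0006, 0.1334], [-0.0035, 0.0032, 0.0047], 0.0]]
[0.54882646 0.00939108 0.23915597]
```

View pics/s21.png

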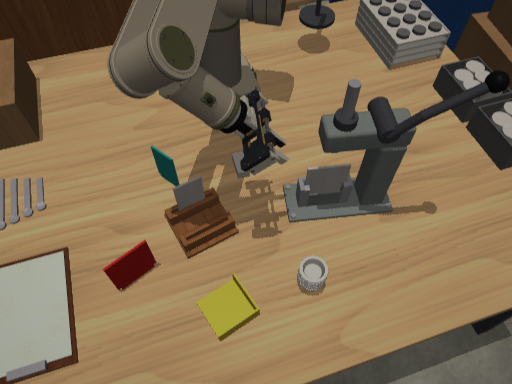

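View pics/s21c.png

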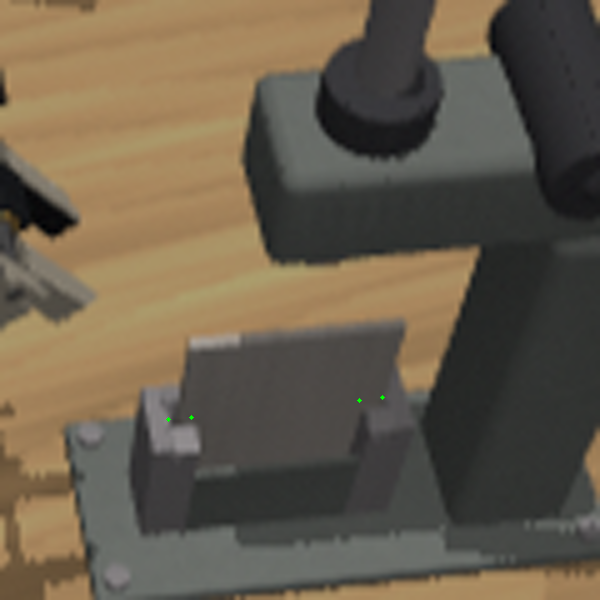

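View pics/w21c.png

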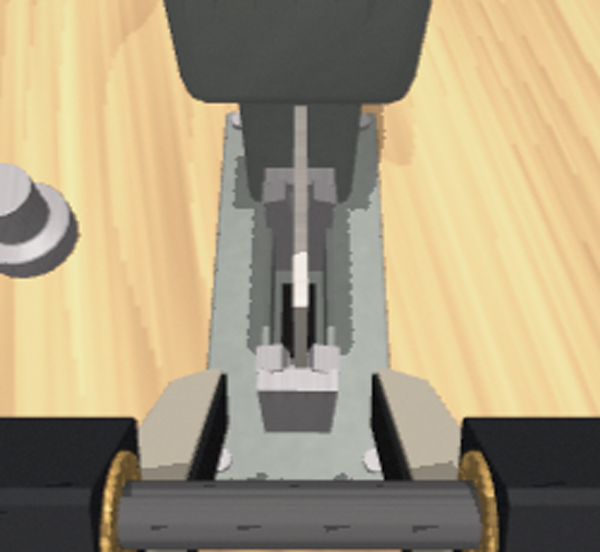

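```bash
python3 -c "
from h import *
a=cv2.imread('pics/s21.png'); k=8
im=cv2.resize(a[155:200,295:365],None,fx=k,fy=k,interpolation=cv2.INTER_CUBIC)
G=bladept(PR,np.radians(78.8),[[-.055,-.003,.1608],[.055,-.003,.1608],[.055,.003,.1608],[-.055,.003,.1608]])
q=proj('scene',G); print(q.round(1))
cv2.polylines(im,[np.round((q-[295,155]+.5)*k-.5).astype(int)],True,(0,0,255),1); cv2.imwrite('pics/s21d.png',im)"
```

```text
[[306.9 169.2]
 [350.  165. ]
 [349.4 163.1]
 [306.4 167.3]]
```

View pics/s21d.png

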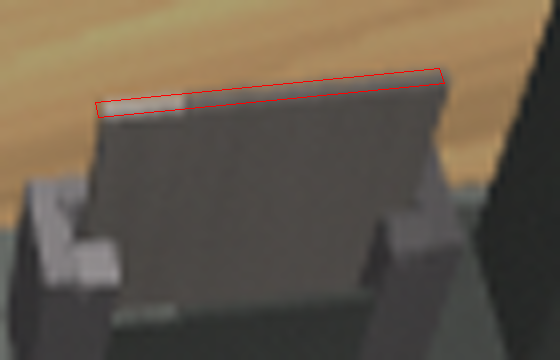

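```bash
python3 -c "
from h import *
s=sensors.read_state(); print(s['clock'],s['force'],s['joint_velocities'].round(3)); print(workorder.job_done())"
```

```text
18.7167 [-0.48353528 -0.82275525 -1.01835499] [ 0.008  0.006  0.007 -0.    -0.     0.001]
the job is handed in; nothing more can be done
None
```

The wide grey blade is out of the far slot of the stand, seated on the depth stop in the press guides, and released. I handed the job in at 18.7 s.

- **Insertion:** I gripped the blade at its top right corner with the tool leaning 40 degrees, brought it in under the head from the right, and lowered it in 1 to 2 mm steps. Nothing resisted until the bottom edge was about 31 mm above the bench.
- **Finding the stop:** I backed off and came down again twice, shifted sideways by up to about 1 mm. Contact came at the same height within about 0.5 mm each time. Pressing further, it gave about 0.8 mm at 11 N, which fits the sprung pad and not a jam. I eased off until the stop carried about 2 N before opening the fingers.
- **Last checks:** The final scene picture shows the blade upright and level between the guides. Its top edge fits the expected height of about 161 mm. The narrow blade is still in its slot, the other things look undisturbed, and the gripper is clear of everything.
- **What did not go to plan:** Several moves overshot what I commanded, by up to about 10 mm, and I corrected them in free space. The first touch on the stop also showed a 6 N side force, so I re-centred the blade by about 1 mm, after which the side force was at most 4 N in the second press. I measured no contact force above about 11 N.

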